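# Tare a weight comparator and hold the bar weight ready over its pan

## Robot

A 6-joint arm with a two-finger parallel gripper is mounted at the origin on the work surface. World frame = base frame: x ahead of the robot, y to its left, z up, the work surface at z = 0. Lengths are in m, angles in rad, forces in N, time in s.
With the tool pointing down it reaches from about 0.3 to 0.75 m from the base axis. Payload 8.5 kg.
Tool frame: the origin (TCP) lies between the finger pads; the fingertips stand robot.tip_reach ahead of it and the grasp point (between the pads) lies 6 mm ahead of it (robot.tip_reach is the distance from the TCP to the fingertips, in m); y points along the fingers, z is the direction in which the jaws open and shut, and the axes are right-handed (so a half turn about y gives the same grasp; the last joint's range is limited). The gripper opens to 85 mm and grips with 20 to 120 N. Pads are 22 mm wide; open, the fingers measure 114 mm over their backs; the gripper's body (76 mm by 85 mm) begins 54 mm behind the grasp point. The pads swing forward as they close: fully open they stand 13 mm farther back than shut.
Start: joints at [-1.423, 0.381, 1.297, -0, 1.464, -0.215], TCP at [0.195, -0.514, 0.256] pointing down, gripper open.
Joint ranges: [-3.11, 3.11], [-0.89, 2.33], [0.22, 2.48], [-1.42, 4.56], [0.17, 2.85], [-2.88, 2.88]. Speed limits (rad/s): [2.39, 2.39, 3.14, 3.14, 3.14, 3.14].

## Interface

Orientations are given as a rotation vector (axis times angle).
In Python, from plant import robot gives the robot as it stands.
- The arm moves only by the tool play_rows, never from a script. Its argument "deltas" is a list of rows, each an object of numbers: "fingers": the closure, from 0 (fully open) to 1 (shut); "tx", "ty", "tz": the shift along the world's x, y, z in mm; "wx", "wy", "wz": the turn, a rotation vector about the world's x, y, z in degrees. In form: [{"fingers": .., "tx": .., "ty": .., "tz": .., "wx": .., "wy": .., "wz": ..}, ...]. A call has 1 to 5 rows; each row is the pose to reach, as a shift and turn from the pose commanded when the call began; what a row does not reach only later rows make up. A row lasts 1/12 s, in which the tool goes at most 41.7 mm and 7.16 degrees, less where a joint would pass 70% of its speed; a pose out of reach is approached as far as the arm can. A call with a gripper value outside its range is refused whole. The fingers move at their own pace and stop on an object; "force" is the grip in N (left out, the last holds). Time passes only in rows, so rows that repeat a pose let the fingers close. It gives the time, the measured TCP pose, the force and the opening at its end, in the units of the state.
- robot.observe(): the state, without advancing time (a new reading comes with each control period).
- robot.read_camera(name): name is "side" or "top"; returns the picture (384x512x3 uint8, red, green, blue); there is no depth.
- robot.calibration(name): a dict with "camera_matrix" (3x3 intrinsics, pixels), "R" (3x3) and "t" (3): a world point X has camera coordinates R X + t. Camera axes: x right, y down, z forward; pixel columns grow to the right and rows downward; lengths in m; the calibration is good to about 2 mm. A picture is of the moment at which its call begins. calibration takes no time and is no camera call.
- robot.sign_off(): hands the job in, once; it reports no verdict.
The state is a dict: "time": time; "joints": joint angles; "joint_vel": joint speeds; "joint_efforts": joint torques, N m; "tcp_pos": TCP position; "tool_rot": TCP orientation; "wrist_force": force on the tool from outside, world axes, zero at the start; "moment": the same for the moment, N m; "finger_gap": finger opening in m.
Only numpy, scipy, OpenCV 4.12 (cv2) and the standard library are available. Lean on these libraries where they do the work, as an engineer would, in place of code of your own. Each camera call takes 0.05 s, during which the arm holds its last target.

## Task

Set any two of the four small knob weights upright into the comparator's open tray without dropping them, leaving the other two where they are on the mat. Then, with those released, lift the bar weight by its handle, carry it over the draught screen and the shield wall, and hold it level, centred and parallel over the shielded pan with its underside about a centimetre above the pan. Finish still holding it there: the bar weight never touches the comparator, nothing touches the screen, and the other objects on the bench stay put.

Things in the scene. Friction and masses are not known exactly. Their poses are not given: they have to be found in the camera images.
- weight_a_center (a point): identical small steel knob weight, about 0.2 kg, loose, standing on the mat: round body 36 mm diameter 22 mm high, neck 12 mm diameter, round knob 22 mm diameter from 32 to 50 mm above its underside (50 mm is its full height). This point is on its axis half-way up, 25 mm above its underside (knob middle 15 mm higher); z up. Its yaw means nothing
- weight_b_center (a point): identical small steel knob weight, about 0.2 kg, loose, standing on the mat: round body 36 mm diameter 22 mm high, neck 12 mm diameter, round knob 22 mm diameter from 32 to 50 mm above its underside (50 mm is its full height). This point is on its axis half-way up, 25 mm above its underside (knob middle 15 mm higher); z up. Its yaw means nothing
- weight_c_center (a point): identical small steel knob weight, about 0.2 kg, loose, standing on the mat: round body 36 mm diameter 22 mm high, neck 12 mm diameter, round knob 22 mm diameter from 32 to 50 mm above its underside (50 mm is its full height). This point is on its axis half-way up, 25 mm above its underside (knob middle 15 mm higher); z up. Its yaw means nothing
- weight_d_center (a point): identical small steel knob weight, about 0.2 kg, loose, standing on the mat: round body 36 mm diameter 22 mm high, neck 12 mm diameter, round knob 22 mm diameter from 32 to 50 mm above its underside (50 mm is its full height). This point is on its axis half-way up, 25 mm above its underside (knob middle 15 mm higher); z up. Its yaw means nothing
- block_center (a point): bar weight, steel, about 0.55 kg, loose on the mat among the knob weights: rectangular block 80 x 36 x 24 mm with a bridge handle on top. The handle bar is 12 mm wide, 12 mm thick, runs along the block's long side over its middle, from 44 to 56 mm above the underside (56 mm is the full height), with a 20 mm high, 58 mm long opening under it. This point is the centre half-way up, 28 mm above the underside (bar middle 22 mm higher); x along the long side and handle, z up
- tray_center (a point): open tray of the comparator (a white fixed two-pan instrument, on the other side of the screen from the mat; its pans do not move): centre of the tray's steel floor, 73 mm above the bench. Inside 130 mm along x by 84 mm along y, lip 10 mm above the floor, 3 mm thick; room for two weights side by side along x, for instance 32 mm either side of this point. z up. The shielded pan lies beside it, 132 mm away along +y
- pan_center (a point): shielded pan of the comparator: centre of the top face of the steel pan, 100 mm along x by 56 mm along y, 75 mm above the bench. Around it stands a rectangular metal draught shield, open at the top, 136 x 96 mm inside, walls 4 mm thick, rim 35 mm above the pan face. x along the pan's long side, z up
- comparator: the comparator that carries tray and pan, fixed: housing 190 mm along x by 250 mm along y, top 53 mm above the bench, white; origin on the bench under its middle, tray towards its -y, shielded pan towards its +y; small display on its +x edge
- screen: low metal draught screen fixed on the bench between mat and comparator: 300 mm long along its x, 8 mm thick, 85 mm high, two feet 44 mm wide; origin at the middle of its underside
Not all that is in view belongs to the job. What is shaped like the part that bears block_center but blue or orange is not meant.

How it is judged:
On the way:
1. exactly two knob weights stand released in the tray, the other two and the bar weight still in their places (((x of weight_a_center in the frame of tray_center between -0.055 and 0.055 m and y of weight_a_center in the frame of tray_center between -0.032 and 0.032 m and z of weight_a_center in the frame of tray_center between 0.019 and 0.031 m and angle between weight_a_center's own z axis and vertical below 0.15 rad and linear speed of weight_a below 0.03 m/s and contact force between the fingers and weight_a below 0.1 N) or distance of weight_a_center from where it was at the start of the episode below 0.03 m) and ((x of weight_b_center in the frame of tray_center between -0.055 and 0.055 m and y of weight_b_center in the frame of tray_center between -0.032 and 0.032 m and z of weight_b_center in the frame of tray_center between 0.019 and 0.031 m and angle between weight_b_center's own z axis and vertical below 0.15 rad and linear speed of weight_b below 0.03 m/s and contact force between the fingers and weight_b below 0.1 N) or distance of weight_b_center from where it was at the start of the episode below 0.03 m) and ((x of weight_c_center in the frame of tray_center between -0.055 and 0.055 m and y of weight_c_center in the frame of tray_center between -0.032 and 0.032 m and z of weight_c_center in the frame of tray_center between 0.019 and 0.031 m and angle between weight_c_center's own z axis and vertical below 0.15 rad and linear speed of weight_c below 0.03 m/s and contact force between the fingers and weight_c below 0.1 N) or distance of weight_c_center from where it was at the start of the episode below 0.03 m) and ((x of weight_d_center in the frame of tray_center between -0.055 and 0.055 m and y of weight_d_center in the frame of tray_center between -0.032 and 0.032 m and z of weight_d_center in the frame of tray_center between 0.019 and 0.031 m and angle between weight_d_center's own z axis and vertical below 0.15 rad and linear speed of weight_d below 0.03 m/s and contact force between the fingers and weight_d below 0.1 N) or distance of weight_d_center from where it was at the start of the episode below 0.03 m) and ((height (world z) of each of weight_a_center, weight_b_center above 0.08 m and height (world z) of each of weight_c_center, weight_d_center below 0.06 m) or (height (world z) of each of weight_a_center, weight_c_center above 0.08 m and height (world z) of each of weight_b_center, weight_d_center below 0.06 m) or (height (world z) of each of weight_a_center, weight_d_center above 0.08 m and height (world z) of each of weight_b_center, weight_c_center below 0.06 m) or (height (world z) of each of weight_a_center, weight_d_center below 0.06 m and height (world z) of each of weight_b_center, weight_c_center above 0.08 m) or (height (world z) of each of weight_a_center, weight_c_center below 0.06 m and height (world z) of each of weight_b_center, weight_d_center above 0.08 m) or (height (world z) of each of weight_a_center, weight_b_center below 0.06 m and height (world z) of each of weight_c_center, weight_d_center above 0.08 m)) and distance of block_center from where it was at the start of the episode below 0.03 m), for 0.2 s.
At the end, for the whole second after the job is handed in: Two knob weights upright, released, at rest in the tray; other two within 30 mm of their start. Bar weight held still by the fingers alone: underside 3 to 22 mm above the pan, centre within 8 mm sideways, long side within 8 degrees of the pan's, tilt under 7 degrees, not touching the comparator (((x of weight_a_center in the frame of tray_center between -0.055 and 0.055 m and y of weight_a_center in the frame of tray_center between -0.032 and 0.032 m and z of weight_a_center in the frame of tray_center between 0.019 and 0.031 m and angle between weight_a_center's own z axis and vertical below 0.15 rad and linear speed of weight_a below 0.03 m/s and contact force between the fingers and weight_a below 0.1 N) or distance of weight_a_center from where it was at the start of the episode below 0.03 m) and ((x of weight_b_center in the frame of tray_center between -0.055 and 0.055 m and y of weight_b_center in the frame of tray_center between -0.032 and 0.032 m and z of weight_b_center in the frame of tray_center between 0.019 and 0.031 m and angle between weight_b_center's own z axis and vertical below 0.15 rad and linear speed of weight_b below 0.03 m/s and contact force between the fingers and weight_b below 0.1 N) or distance of weight_b_center from where it was at the start of the episode below 0.03 m) and ((x of weight_c_center in the frame of tray_center between -0.055 and 0.055 m and y of weight_c_center in the frame of tray_center between -0.032 and 0.032 m and z of weight_c_center in the frame of tray_center between 0.019 and 0.031 m and angle between weight_c_center's own z axis and vertical below 0.15 rad and linear speed of weight_c below 0.03 m/s and contact force between the fingers and weight_c below 0.1 N) or distance of weight_c_center from where it was at the start of the episode below 0.03 m) and ((x of weight_d_center in the frame of tray_center between -0.055 and 0.055 m and y of weight_d_center in the frame of tray_center between -0.032 and 0.032 m and z of weight_d_center in the frame of tray_center between 0.019 and 0.031 m and angle between weight_d_center's own z axis and vertical below 0.15 rad and linear speed of weight_d below 0.03 m/s and contact force between the fingers and weight_d below 0.1 N) or distance of weight_d_center from where it was at the start of the episode below 0.03 m) and ((height (world z) of each of weight_a_center, weight_b_center above 0.08 m and height (world z) of each of weight_c_center, weight_d_center below 0.06 m) or (height (world z) of each of weight_a_center, weight_c_center above 0.08 m and height (world z) of each of weight_b_center, weight_d_center below 0.06 m) or (height (world z) of each of weight_a_center, weight_d_center above 0.08 m and height (world z) of each of weight_b_center, weight_c_center below 0.06 m) or (height (world z) of each of weight_a_center, weight_d_center below 0.06 m and height (world z) of each of weight_b_center, weight_c_center above 0.08 m) or (height (world z) of each of weight_a_center, weight_c_center below 0.06 m and height (world z) of each of weight_b_center, weight_d_center above 0.08 m) or (height (world z) of each of weight_a_center, weight_b_center below 0.06 m and height (world z) of each of weight_c_center, weight_d_center above 0.08 m)) and z of block_center in the frame of pan_center between 0.031 and 0.05 m and horizontal distance between block_center and pan_center below 0.008 m and angle between the x axis of block_center and the x axis of pan_center, either way round below 0.14 rad and angle between block_center's own z axis and vertical below 0.12 rad and linear speed of block below 0.02 m/s and contact force between the fingers and block above 1 N and contact force between block and comparator below 0.05 N); the arm keeps its last pose, push and grip.
It fails at once if the bar weight touches the comparator (contact force between block and comparator above 0.5 N).
It fails at once if the screen is touched (contact force between screen and anything else above 0.5 N).
It fails at once if the bar weight goes round the screen instead of over it (crosses its line with its underside lower than the top edge) (y of block_center in the frame of screen between -0.02 and 0.02 m and height (world z) of block_center below 0.112 m).
It fails at once if a weight is dropped (falls freely at over 0.5 m/s) ((linear speed of block above 0.5 m/s and contact force between the fingers and block below 0.01 N) or (linear speed of weight_a above 0.5 m/s and contact force between the fingers and weight_a below 0.01 N) or (linear speed of weight_b above 0.5 m/s and contact force between the fingers and weight_b below 0.01 N) or (linear speed of weight_c above 0.5 m/s and contact force between the fingers and weight_c below 0.01 N) or (linear speed of weight_d above 0.5 m/s and contact force between the fingers and weight_d below 0.01 N)).
It fails at once if a bystander is moved by over 15 mm (distance of any of case, loadcell, gauge from where it was at the start of the episode above 0.015 m).
It also fails if it takes over 72 s, if anything falls off the work surface, if the arm or the gripper's body presses on something with over 40 N, if the wrist force passes 120 N, or if a joint passes its speed limit or range.

## Working session

There is one attempt and no reset: what is moved stays moved. The work goes in short steps, Python scripts to look and compute and a tool call to move; the robot and the scene stay as the last step left them, time stands still between calls to the robot, and variables do not carry over. Pictures are saved under pics/ and viewed, and the job is handed in when it is done.

Besides the shell and the picture viewer there is one more tool, called after ">>>" in YAML: its name, and indented under it one key for each argument. play_rows: Moves the arm, as the interface text tells. Its arguments: {"type":"object","properties":{"deltas":{"type":"array"},"force":{"type":"number"}},"required":["deltas"]}

```bash
ls; mkdir -p pics; python3 - <<'E'
from plant import robot
import cv2, numpy as np
print(robot.observe()); print(robot.tip_reach)
for n in ("top","side"):
    im=robot.read_camera(n); cv2.imwrite(f"pics/{n}0.png",im[:,:,::-1])
    c=robot.calibration(n); print(n,{k:np.round(v,4).tolist() for k,v in c.items()}, np.round(-np.array(c['R']).T@np.array(c['t']),3))
E
```

```text
pics
{'time': 0.0, 'joints': array([-1.42332691e+00,  3.81152344e-01,  1.29830956e+00, -1.17554248e-05,
        1.46358148e+00, -2.15291213e-01]), 'joint_vel': array([-0.00146714, -0.00096839, -0.00228686,  0.00016537, -0.00145424,
        0.00099289]), 'joint_efforts': array([-3.22826534e-03, -4.48467386e+01, -2.31277817e+01, -3.34246970e-04,
        4.76156754e-03,  6.66720865e-06]), 'tcp_pos': array([ 0.19512913, -0.51392578,  0.25571873]), 'tool_rot': array([-0.37108273,  2.025092  , -2.02210824]), 'wrist_force': array([-0.34501173,  0.07326911, -0.06084481]), 'moment': array([-0.00597777, -0.03491717, -0.02003545]), 'finger_gap': 0.08551607958802095}
0.025
top {'camera_matrix': [[382.3633, 0.0, 258.0988], [0.0, 382.3633, 194.9733], [0.0, 0.0, 1.0]], 'R': [[-0.0072, -1.0, -0.006], [-0.9953, 0.0077, -0.097], [0.0971, 0.0053, -0.9953]], 't': [-0.0089, 0.5534, 0.8158]} [ 0.472 -0.018  0.866]
side {'camera_matrix': [[404.2173, 0.0, 260.128], [0.0, 404.2173, 188.1725], [0.0, 0.0, 1.0]], 'R': [[-0.908, -0.419, -0.0005], [-0.3006, 0.6522, -0.6959], [0.2919, -0.6317, -0.7182]], 't': [0.5145, 0.2315, 0.7401]} [0.321 0.532 0.693]
```

View pics/top0.png

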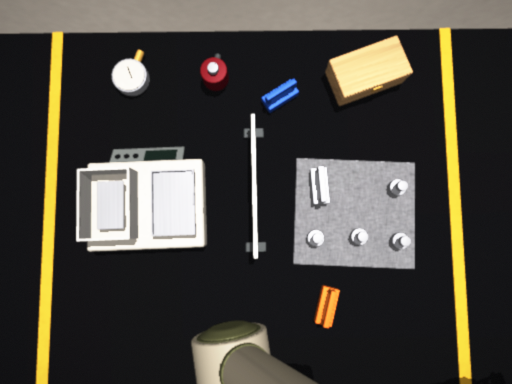

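View pics/side0.png

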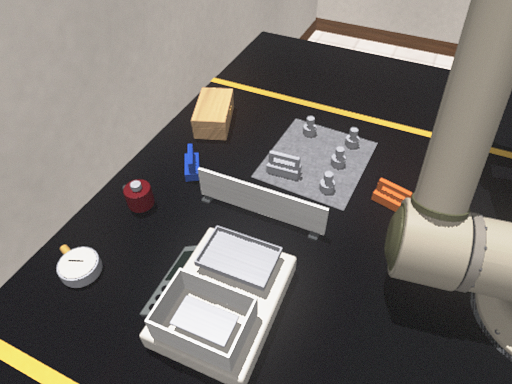

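The top view shows four knobs near (399,187), (316,238), (360,237) and (402,241), and the bar at (320,186). The screen is near x≈254, the tray at (174,204) and the shielded pan at (108,205). The blue and orange bars are decoys. I'll zoom in to measure.

```bash
python3 - <<'E'
import cv2
t=cv2.imread('pics/top0.png'); s=cv2.imread('pics/side0.png')
cv2.imwrite('pics/t_mat.png',cv2.resize(t[150:275,290:420],None,fx=6,fy=4.8*1.25,interpolation=cv2.INTER_CUBIC)[:600])
cv2.imwrite('pics/t_bal.png',cv2.resize(t[140:260,70:215],None,fx=5,fy=5,interpolation=cv2.INTER_CUBIC))
cv2.imwrite('pics/s_mat.png',cv2.resize(s[110:210,250:380],None,fx=6,fy=6,interpolation=cv2.INTER_CUBIC))
E
```

```text
(no output)
```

View pics/t_mat.png

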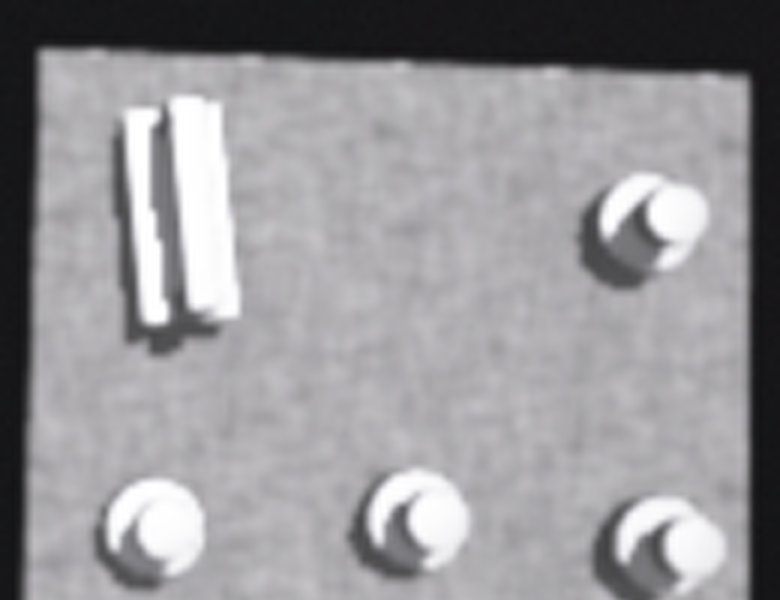

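View pics/t_bal.png

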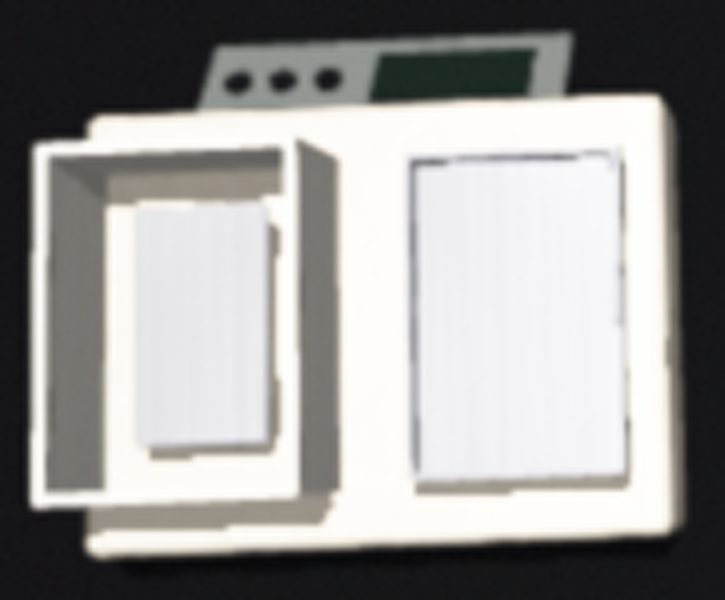

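View pics/s_mat.png

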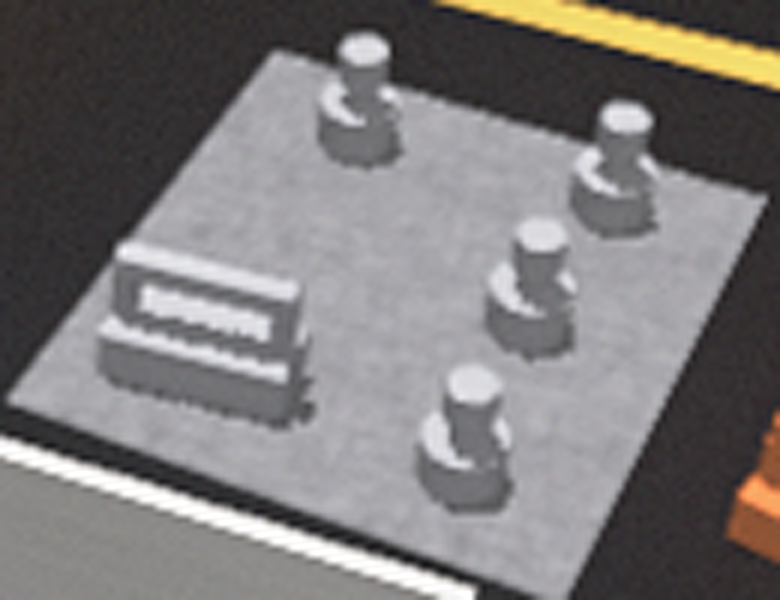

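```bash
cat > h.py <<'E'
import numpy as np, cv2
from plant import robot
def cal(n):
    c=robot.calibration(n); return [np.array(c[k],float) for k in ("camera_matrix","R","t")]
def plane(n,px,z):
    K,R,t=cal(n); px=np.atleast_2d(np.array(px,float))
    d=np.c_[px,np.ones(len(px))]@np.linalg.inv(K).T@R; C=-R.T@t
    return C+d*((z-C[2])/d[:,2])[:,None]
def proj(n,X):
    K,R,t=cal(n); p=(np.atleast_2d(X)@R.T+t)@K.T; return p[:,:2]/p[:,2:]
def tri(pt,ps):
    A=[];b=[]
    for n,p in (("top",pt),("side",ps)):
        K,R,t=cal(n); d=R.T@np.linalg.inv(K)@np.r_[p,1]; d/=np.linalg.norm(d); C=-R.T@t
        M=np.eye(3)-np.outer(d,d); A.append(M); b.append(M@C)
    X,_,_,_=np.linalg.lstsq(np.vstack(A),np.hstack(b),rcond=None); r=np.hstack(b)-np.vstack(A)@X
    return X,np.linalg.norm(r)
def shot(n,name,box=None,s=1):
    im=robot.read_camera(n)[:,:,::-1].copy()
    cv2.imwrite(f"pics/{name}_full.png",im)
    if box:
        x0,y0,x1,y1=box; im=cv2.resize(im[y0:y1,x0:x1],None,fx=s,fy=s,interpolation=cv2.INTER_CUBIC)
    cv2.imwrite(f"pics/{name}.png",im)
def un(p,off,s): return np.array(off)+(np.array(p,float)+.5)/s-.5
E
python3 - <<'E'
from h import *
T=un([(678,213),(168,530),(438,522),(693,548)],(290,150),6)
S=un([(364,47),(474,383),(542,235),(625,117)],(250,110),6)
for a,b in zip(T,S):
    X,r=tri(a,b); print(np.round(X*1000,1),'res',round(r*1000,2),np.round(plane('top',a,.05)[0]*1000,1),np.round(plane('side',b,.05)[0]*1000,1))
# masks: bright blobs in top
t=cv2.imread('pics/top0.png',0); s=cv2.imread('pics/side0.png',0)
m=(t>200).astype(np.uint8); n,l,st,c=cv2.connectedComponentsWithStats(m)
for i in range(1,n):
    if st[i,4]>20 and c[i,0]>290 and 150<c[i,1]<275: print('top',st[i],c[i])
s4=cv2.resize(s,None,fx=4,fy=4,interpolation=cv2.INTER_CUBIC)
m=(s4>190).astype(np.uint8); n,l,st,c=cv2.connectedComponentsWithStats(m)
for i in range(1,n):
    ci=(c[i]+.5)/4-.5
    if st[i,4]>200 and 250<ci[0]<380 and 110<ci[1]<200: print('side',st[i]/4,ci)
tb=cv2.imread('pics/side0.png'); cv2.imwrite('pics/s_bal.png',cv2.resize(tb[220:384,135:310],None,fx=3.6,fy=3.6,interpolation=cv2.INTER_CUBIC))
E
```

```text
[ 569.1 -321.4   54.7] res 0.39 [ 570.  -323.1   50. ] [ 570.7 -327.7   50. ]
[ 458.5 -138.    53.6] res 0.36 [ 458.7 -138.5   50. ] [ 459.1 -141.8   50. ]
[ 460.6 -233.    53.1] res 0.37 [ 460.8 -233.8   50. ] [ 461.1 -236.8   50. ]
[ 451.  -321.7   53.9] res 0.29 [ 451.1 -323.1   50. ] [ 451.6 -327.    50. ]
top [ 440   28   30  350 3398] [454.68393172 203.45173632]
top [318 166  12  37 308] [323.69480519 183.87662338]
top [311 168   7  36 140] [313.67857143 185.29285714]
top [390 179  18  16 148] [399.63513514 185.01351351]
top [352 228  16  17 158] [360.32278481 234.88607595]
top [308 230  16  16 170] [316.34117647 236.54705882]
top [393 233  18  16 145] [402.47586207 239.1862069 ]
side [307.25 116.25   7.25   4.25  91.  ] [310.3646978  117.95673077]
side [303.5  123.75   6.75   7.    77.25] [305.57322006 126.73988673]
side [350.75 127.75   7.5    4.    97.5 ] [353.83333333 129.27435897]
side [345.75 134.75   7.     7.5   83.  ] [348.14081325 137.92846386]
side [336.25 146.25   8.25   5.5  141.25] [339.8630531  148.43075221]
side [269.75 150.25  30.     9.5  371.25] [284.08644781 154.5212963 ]
side [331.5  153.75   7.25   8.5  107.75] [333.98578886 157.47650812]
side [273.75 157.75  21.     9.   304.25] [283.65478636 161.66320871]
side [266.5  162.75  31.25  10.5  251.25] [281.04987562 167.82773632]
side [ 197.75  167.25  131.25   43.75 1643.25] [264.32034459 188.82646813]
side [324.75 170.5    9.     6.5  172.75] [328.44916787 173.37210564]
side [320.   178.5    8.5    9.5  129.75] [322.72374759 182.90004817]
```

View pics/s_bal.png

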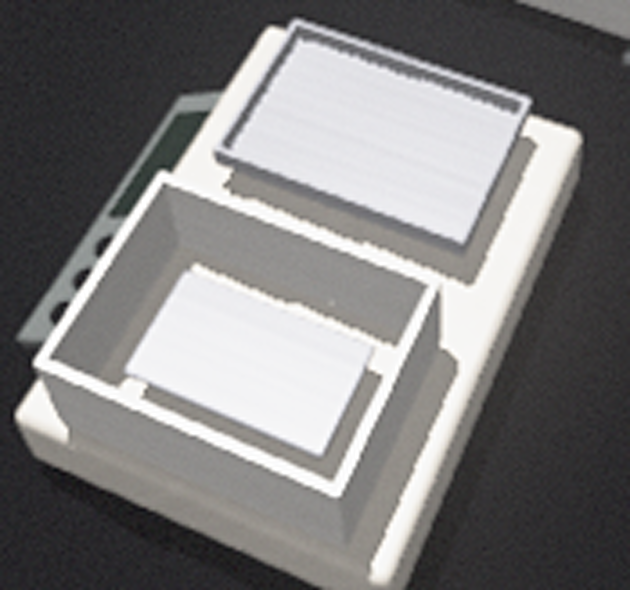

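```bash
python3 - <<'E'
from h import *
np.set_printoptions(suppress=True)
def rect(P,name):
    c=P.mean(0); 
    e=[np.linalg.norm(P[i]-P[(i+1)%4])*1000 for i in range(4)]
    # top order: TL,TR,BR,BL in top image => x axis up
    v=(P[0]-P[3])+(P[1]-P[2])
    print(name,np.round(c*1000,1),'edges',np.round(e,1),'yaw deg',np.round(np.degrees(np.arctan2(v[1],v[0])),2))
O=(70,140)
rect(plane('top',un([(137,203),(268,203),(270,440),(143,447)],O,5),.075),'pan top')
rect(plane('top',un([(32,145),(298,138),(298,500),(30,507)],O,5),.110),'shield top')
rect(plane('top',un([(412,158),(622,150),(630,475),(415,482)],O,5),.078),'tray top')
rect(plane('top',un([(88,112),(667,95),(683,535),(88,557)],O,5),.053),'housing top')
O=(135,220)
# order: far x,left y.. : TL(top img)=+x+y, TR=+x-y, BR=-x-y, BL=-x+y
rect(plane('side',un([(127,372),(193,267),(372,352),(322,455)],O,3.6),.075),'pan side')
rect(plane('side',un([(37,362),(165,173),(440,285),(338,495)],O,3.6),.110),'shield side')
rect(plane('side',un([(217,155),(292,20),(530,100),(467,248)],O,3.6),.083),'tray side')
E
```

```text
pan top [532.  293.5  75. ] edges [ 54.9  98.8  52.5 101.8] yaw deg 2.69
shield top [530.1 295.7 110. ] edges [106.8 144.2 105.7 144.3] yaw deg 1.7
tray top [533.9 161.7  78. ] edges [ 87.7 134.9  88.3 134.5] yaw deg 1.79
housing top [533.2 226.5  53. ] edges [250.3 188.5 251.5 190.5] yaw deg 2.26
pan side [529.3 295.   75. ] edges [57.  96.1 50.9 97. ] yaw deg 0.24
shield side [529.7 295.1 110. ] edges [102.4 141.5 100.1 142. ] yaw deg 1.14
tray side [533.2 164.7  83. ] edges [ 90.8 136.1  91.  133.8] yaw deg 2.1
```

```bash
python3 - <<'E'
import cv2,numpy as np
t=cv2.imread('pics/top0.png'); s=cv2.imread('pics/side0.png')
def st(a): 
    a=a.astype(float); return np.clip((a-100)*1.6,0,255).astype(np.uint8)
cv2.imwrite('pics/t_bar.png',cv2.resize(st(t[160:210,300:340]),None,fx=12,fy=12,interpolation=cv2.INTER_CUBIC))
cv2.imwrite('pics/s_bar.png',cv2.resize(st(s[145:185,260:310]),None,fx=14,fy=14,interpolation=cv2.INTER_CUBIC))
E
```

```text
(no output)
```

View pics/t_bar.png

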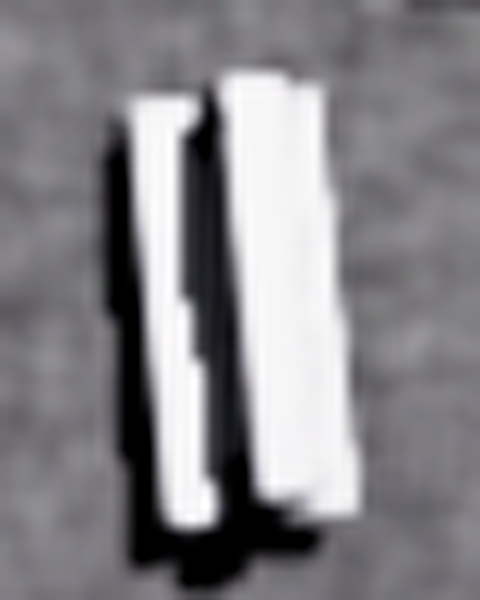

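View pics/s_bar.png

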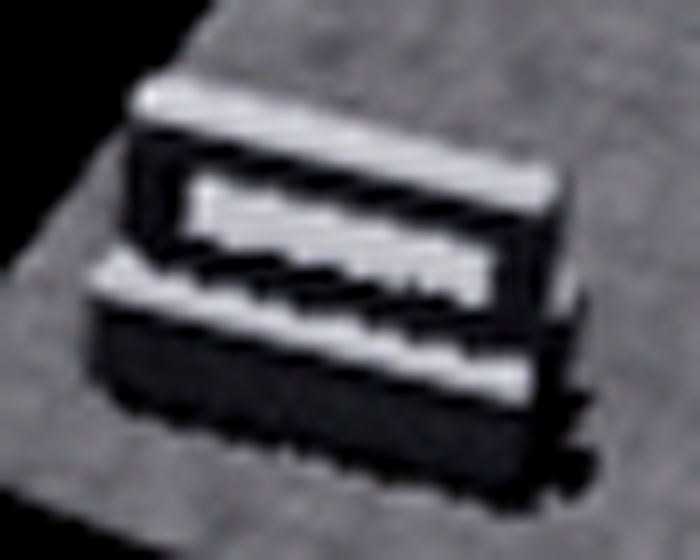

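```bash
python3 - <<'E'
from h import *
np.set_printoptions(suppress=True)
def rect(P,name):
    c=P.mean(0); e=[np.linalg.norm(P[i]-P[(i+1)%4])*1000 for i in range(4)]
    v=(P[0]-P[3])+(P[1]-P[2])
    print(name,np.round(c*1000,1),'edges',np.round(e,1),'yaw',np.round(np.degrees(np.arctan2(v[1],v[0])),2))
O=(300,160)
for m in (0,.003):
    rect(plane('top',un([(130,97),(325,85),(360,515),(165,525)],O,12),.024+m),'block top')
    rect(plane('top',un([(220,75),(290,75),(326,495),(258,500)],O,12),.056+m),'handle top')
    rect(plane('side',un([(130,105),(160,75),(560,165),(545,210)],(260,145),14),.056+m),'handle side')
print(tri(un((292,286),O,12),un((349,139),(260,145),14)))
E
```

```text
block top [ 574.9 -150.2   24. ] edges [36.2 80.1 35.9 79.8] yaw 3.32
handle top [ 574.4 -150.3   56. ] edges [12.5 75.4 12.1 76.3] yaw 3.62
handle side [ 574.1 -154.    56. ] edges [ 9.5 71.4 11.9 74.5] yaw 4.55
block top [ 574.6 -149.7   27. ] edges [36.1 79.8 35.7 79.5] yaw 3.32
handle top [ 574.  -149.8   59. ] edges [12.4 75.1 12.  76. ] yaw 3.62
handle side [ 572.9 -150.8   59. ] edges [ 9.5 71.  11.8 74.1] yaw 4.55
(array([ 0.57392203, -0.15362079,  0.05628405]), np.float64(0.00042101988861133893))
```

```bash
python3 - <<'E'
from h import *
from scipy.spatial.transform import Rotation as R
o=robot.observe(); M=R.from_rotvec(o['tool_rot']).as_matrix(); print(np.round(M,3), np.round(o['tcp_pos']*1000,1))
print('jaw dir deg',np.degrees(np.arctan2(M[1,2],M[0,2])))
E
```

```text
[[-0.935 -0.     0.355]
 [-0.355  0.001 -0.935]
 [-0.    -1.    -0.001]] [ 195.2 -514.   255.7]
jaw dir deg -69.21417776041653
```

>>> play_rows:
  deltas:
    - {"fingers": 0.35, "tx": 22, "ty": 31, "tz": 0, "wz": -4}
    - {"fingers": 0.35, "tx": 44, "ty": 62, "tz": 0, "wz": -8}
    - {"fingers": 0.35, "tx": 66, "ty": 93, "tz": 0, "wz": -12}
    - {"fingers": 0.35, "tx": 88, "ty": 124, "tz": 0, "wz": -16}
    - {"fingers": 0.35, "tx": 110, "ty": 155, "tz": 0, "wz": -18}
  force: 50

```text
$.deltas[0]: bad value
```

>>> play_rows:
  deltas:
    - {"fingers": 0.35, "tx": 22, "ty": 31, "tz": 0}
    - {"fingers": 0.35, "tx": 44, "ty": 62, "tz": 0}
    - {"fingers": 0.35, "tx": 66, "ty": 93, "tz": 0}
    - {"fingers": 0.35, "tx": 88, "ty": 124, "tz": 0}
    - {"fingers": 0.35, "tx": 110, "ty": 155, "tz": 0}

```text
$.deltas[0]: bad value
```

>>> play_rows:
  deltas:
    - {"fingers": 0.35, "tx": 22, "ty": 31, "tz": -30}
    - {"fingers": 0.35, "tx": 43, "ty": 66, "tz": -60}
    - {"fingers": 0.35, "tx": 43, "ty": 66, "tz": -90}
    - {"fingers": 0.35, "tx": 43, "ty": 66, "tz": -120}
    - {"fingers": 0.35, "tx": 43, "ty": 66, "tz": -120}

```text
$.deltas[0]: bad value
```

>>> play_rows:
  deltas:
    - {"fingers": 0.35, "tx": 22, "ty": 31, "tz": 0, "wx": 0, "wy": 0, "wz": -4}
    - {"fingers": 0.35, "tx": 44, "ty": 62, "tz": 0, "wx": 0, "wy": 0, "wz": -8}
    - {"fingers": 0.35, "tx": 66, "ty": 93, "tz": 0, "wx": 0, "wy": 0, "wz": -12}
    - {"fingers": 0.35, "tx": 88, "ty": 124, "tz": 0, "wx": 0, "wy": 0, "wz": -16}
    - {"fingers": 0.35, "tx": 110, "ty": 155, "tz": 0, "wx": 0, "wy": 0, "wz": -18}
  force: 50

```text
time: 0.52
tcp_pos: [0.3057, -0.3575, 0.2561]
tool_rot: [-0.049, 2.2, -2.198]
wrist_force: [1.6, -1.6, 0.0]
finger_gap: 0.0552
```

>>> play_rows:
  deltas:
    - {"fingers": 0.35, "tx": 22, "ty": 31, "tz": 0, "wx": 0, "wy": 0, "wz": 0}
    - {"fingers": 0.35, "tx": 44, "ty": 62, "tz": 0, "wx": 0, "wy": 0, "wz": 0}
    - {"fingers": 0.35, "tx": 66, "ty": 93, "tz": 0, "wx": 0, "wy": 0, "wz": 0}
    - {"fingers": 0.35, "tx": 88, "ty": 124, "tz": 0, "wx": 0, "wy": 0, "wz": 0}
    - {"fingers": 0.35, "tx": 110, "ty": 155, "tz": 0, "wx": 0, "wy": 0, "wz": 0}

```text
time: 0.93
tcp_pos: [0.4158, -0.2024, 0.2562]
tool_rot: [-0.054, 2.197, -2.197]
wrist_force: [-0.7, -1.4, 0.9]
finger_gap: 0.0555
```

>>> play_rows:
  deltas:
    - {"fingers": 0.35, "tx": 22, "ty": 31, "tz": -30, "wx": 0, "wy": 0, "wz": 0}
    - {"fingers": 0.35, "tx": 43, "ty": 66, "tz": -60, "wx": 0, "wy": 0, "wz": 0}
    - {"fingers": 0.35, "tx": 43, "ty": 66, "tz": -90, "wx": 0, "wy": 0, "wz": 0}
    - {"fingers": 0.35, "tx": 43, "ty": 66, "tz": -120, "wx": 0, "wy": 0, "wz": 0}
    - {"fingers": 0.35, "tx": 43, "ty": 66, "tz": -120, "wx": 0, "wy": 0, "wz": 0}

```text
time: 1.35
tcp_pos: [0.4561, -0.136, 0.1316]
tool_rot: [-0.065, 2.206, -2.194]
wrist_force: [-1.1, -0.2, -0.6]
finger_gap: 0.0552
```

```bash
python3 - <<'E'
from h import *
shot('side','s1',(240,60,400,220),3.7); shot('top','t1',(270,150,430,270),4.8)
print(robot.observe()['tcp_pos'],robot.observe()['tool_rot'])
E
```

```text
[ 0.45818851 -0.13834115  0.1365713 ] [-0.05478558  2.19816951 -2.19664983]
```

View pics/s1.png

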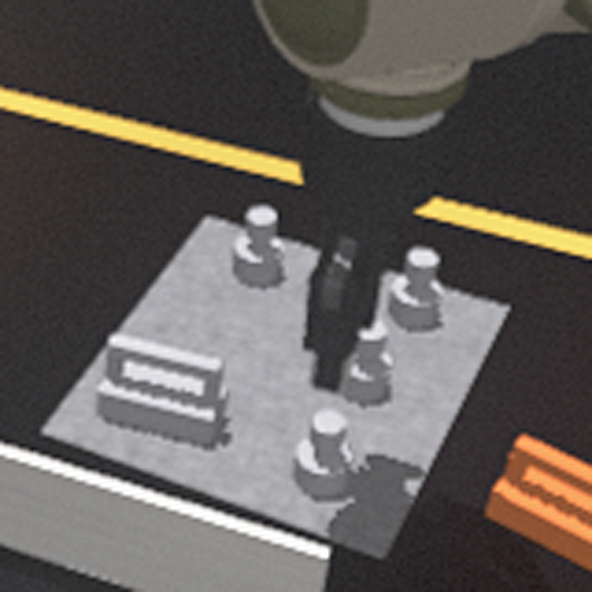

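View pics/t1.png

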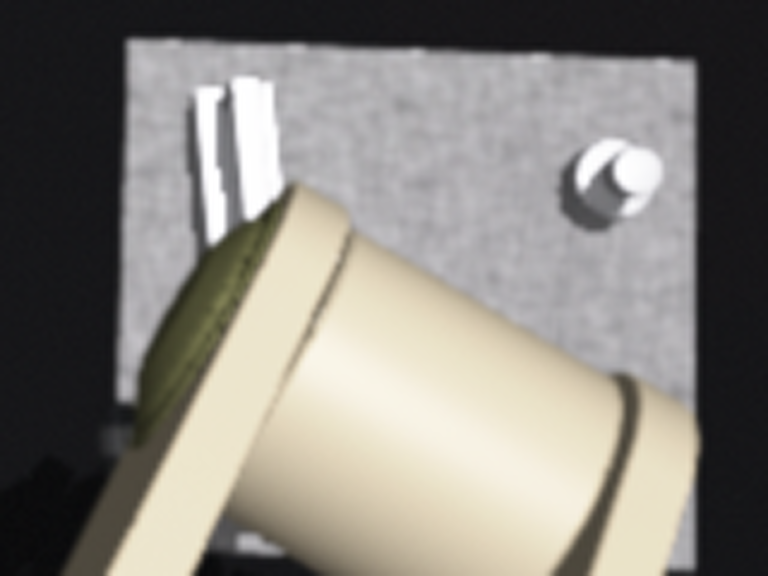

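>>> play_rows:
  deltas:
    - {"fingers": 0.35, "tx": 0.5, "ty": 0, "tz": -25, "wx": 0, "wy": 0, "wz": 0}
    - {"fingers": 0.35, "tx": 0.5, "ty": 0, "tz": -50, "wx": 0, "wy": 0, "wz": 0}
    - {"fingers": 0.35, "tx": 0.5, "ty": 0, "tz": -70, "wx": 0, "wy": 0, "wz": 0}
    - {"fingers": 0.35, "tx": 0.5, "ty": 0, "tz": -80, "wx": 0, "wy": 0, "wz": 0}
    - {"fingers": 0.35, "tx": 0.5, "ty": 0, "tz": -80, "wx": 0, "wy": 0, "wz": 0}

```text
time: 1.87
tcp_pos: [0.4589, -0.1391, 0.0566]
tool_rot: [-0.052, 2.197, -2.197]
wrist_force: [-1.4, -1.1, -0.6]
finger_gap: 0.0554
```

```bash
python3 - <<'E'
from h import *
shot('side','s2',(270,110,400,210),6)
o=robot.observe();print(o['tcp_pos'],o['wrist_force'])
E
```

```text
[ 0.45930006 -0.139207    0.05755616] [-0.26407602 -0.47935295  0.88817819]
```

View pics/s2.png

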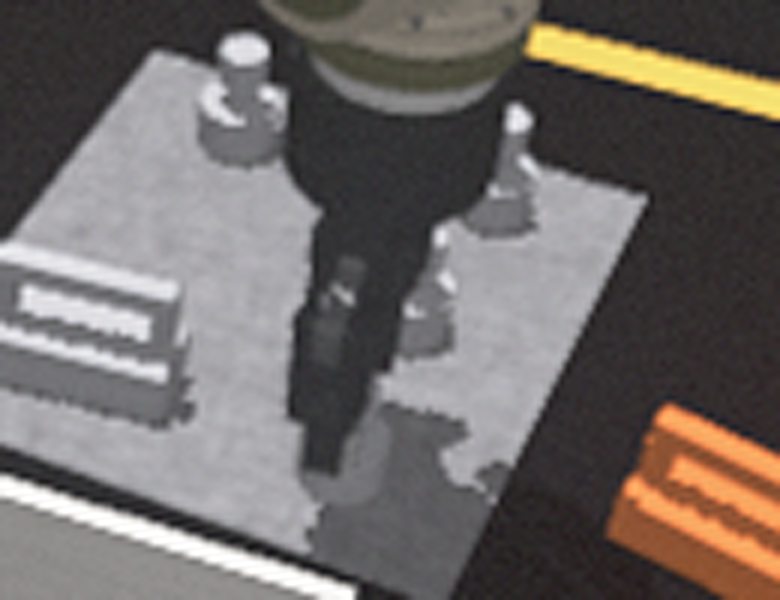

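```bash
python3 - <<'E'
from h import *
p=un((322,472),(270,110),6)
for z in (.02,.03,.035,.04,.045,.05): print(plane('side',p,z))
E
```

```text
[[ 0.46125202 -0.12063848  0.02      ]]
[[ 0.45916298 -0.1109359   0.03      ]]
[[ 0.45811845 -0.10608461  0.035     ]]
[[ 0.45707393 -0.10123332  0.04      ]]
[[ 0.45602941 -0.09638203  0.045     ]]
[[ 0.45498489 -0.09153074  0.05      ]]
```

>>> play_rows:
  deltas:
    - {"fingers": 1, "tx": 0, "ty": 0, "tz": 0, "wx": 0, "wy": 0, "wz": 0}
    - {"fingers": 1, "tx": 0, "ty": 0, "tz": 0, "wx": 0, "wy": 0, "wz": 0}
    - {"fingers": 1, "tx": 0, "ty": 0, "tz": 0, "wx": 0, "wy": 0, "wz": 0}
    - {"fingers": 1, "tx": 0, "ty": 0, "tz": 0, "wx": 0, "wy": 0, "wz": 0}
    - {"fingers": 1, "tx": 0, "ty": 0, "tz": 0, "wx": 0, "wy": 0, "wz": 0}
  force: 45

```text
time: 2.33
tcp_pos: [0.4594, -0.1388, 0.0577]
tool_rot: [-0.051, 2.194, -2.198]
wrist_force: [-0.7, -1.5, 8.9]
finger_gap: 0.0205
```

>>> play_rows:
  deltas:
    - {"fingers": 1, "tx": 0, "ty": 0, "tz": 0, "wx": 0, "wy": 0, "wz": 0}
    - {"fingers": 1, "tx": 0, "ty": 0, "tz": 0, "wx": 0, "wy": 0, "wz": 0}
    - {"fingers": 1, "tx": 0, "ty": 0, "tz": 0, "wx": 0, "wy": 0, "wz": 0}

```text
time: 2.58
tcp_pos: [0.4594, -0.1388, 0.0577]
tool_rot: [-0.051, 2.194, -2.198]
wrist_force: [-0.9, -1.4, 8.7]
finger_gap: 0.0201
```

>>> play_rows:
  deltas:
    - {"fingers": 1, "tx": 0, "ty": 0, "tz": 5, "wx": 0, "wy": 0, "wz": 0}
    - {"fingers": 1, "tx": 0, "ty": 0, "tz": 12, "wx": 0, "wy": 0, "wz": 0}
    - {"fingers": 1, "tx": 0, "ty": 0, "tz": 20, "wx": 0, "wy": 0, "wz": 0}
    - {"fingers": 1, "tx": 0, "ty": 0, "tz": 20, "wx": 0, "wy": 0, "wz": 0}

```text
time: 2.92
tcp_pos: [0.4592, -0.1384, 0.078]
tool_rot: [-0.051, 2.194, -2.197]
wrist_force: [0.4, 0.0, -1.8]
finger_gap: 0.0201
```

```bash
python3 - <<'E'
from h import *
shot('side','s3',(270,110,400,210),6)
o=robot.observe();print(o['tcp_pos'],o['wrist_force'],o['finger_gap'])
E
```

```text
[ 0.45904903 -0.13836146  0.07728537] [ 0.55293695  0.17061347 -2.40519148] 0.020298935851734094
```

View pics/s3.png

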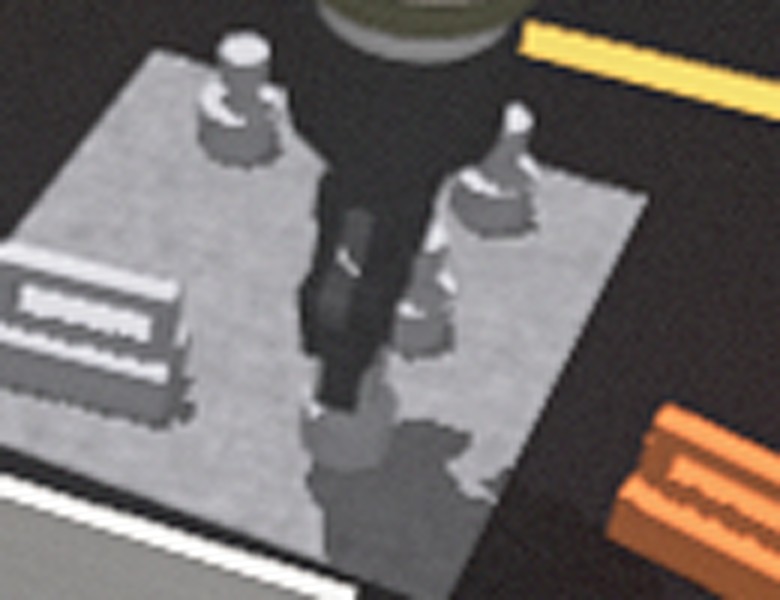

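>>> play_rows:
  deltas:
    - {"fingers": 1, "tx": 0, "ty": 0, "tz": 20, "wx": 0, "wy": 0, "wz": 0}
    - {"fingers": 1, "tx": 0, "ty": 0, "tz": 45, "wx": 0, "wy": 0, "wz": 0}
    - {"fingers": 1, "tx": 0, "ty": 0, "tz": 75, "wx": 0, "wy": 0, "wz": 0}
    - {"fingers": 1, "tx": 3, "ty": 8, "tz": 100, "wx": 0, "wy": 0, "wz": 0}
    - {"fingers": 1, "tx": 9, "ty": 26, "tz": 110, "wx": 0, "wy": 0, "wz": 0}

```text
time: 3.38
tcp_pos: [0.4684, -0.1134, 0.1894]
tool_rot: [-0.047, 2.193, -2.199]
wrist_force: [0.4, 0.8, -1.8]
finger_gap: 0.0204
```

>>> play_rows:
  deltas:
    - {"fingers": 1, "tx": 10, "ty": 28, "tz": 0, "wx": 0, "wy": 0, "wz": 0}
    - {"fingers": 1, "tx": 20, "ty": 56, "tz": 0, "wx": 0, "wy": 0, "wz": 0}
    - {"fingers": 1, "tx": 30, "ty": 84, "tz": 0, "wx": 0, "wy": 0, "wz": 0}
    - {"fingers": 1, "tx": 40, "ty": 112, "tz": 0, "wx": 0, "wy": 0, "wz": 0}
    - {"fingers": 1, "tx": 50, "ty": 140, "tz": 0, "wx": 0, "wy": 0, "wz": 0}

```text
time: 3.8
tcp_pos: [0.5177, 0.0293, 0.1861]
tool_rot: [-0.054, 2.197, -2.197]
wrist_force: [0.5, -0.1, -2.7]
finger_gap: 0.0206
```

>>> play_rows:
  deltas:
    - {"fingers": 1, "tx": 10, "ty": 28, "tz": 0, "wx": 0, "wy": 0, "wz": 0}
    - {"fingers": 1, "tx": 20, "ty": 56, "tz": 0, "wx": 0, "wy": 0, "wz": 0}
    - {"fingers": 1, "tx": 30, "ty": 84, "tz": 0, "wx": 0, "wy": 0, "wz": 0}
    - {"fingers": 1, "tx": 40, "ty": 112, "tz": 0, "wx": 0, "wy": 0, "wz": 0}
    - {"fingers": 1, "tx": 47, "ty": 136, "tz": 0, "wx": 0, "wy": 0, "wz": -1}

```text
time: 4.22
tcp_pos: [0.5649, 0.1657, 0.1859]
tool_rot: [-0.036, 2.206, -2.206]
wrist_force: [-0.3, -0.4, -2.6]
finger_gap: 0.0204
```

>>> play_rows:
  deltas:
    - {"fingers": 1, "tx": 0, "ty": 0, "tz": -20, "wx": 0, "wy": 0, "wz": 0}
    - {"fingers": 1, "tx": 0, "ty": 0, "tz": -35, "wx": 0, "wy": 0, "wz": 0}
    - {"fingers": 1, "tx": 0, "ty": 0, "tz": -42, "wx": 0, "wy": 0, "wz": 0}
    - {"fingers": 1, "tx": 0, "ty": 0, "tz": -42, "wx": 0, "wy": 0, "wz": 0}

```text
time: 4.55
tcp_pos: [0.5638, 0.1637, 0.1425]
tool_rot: [-0.039, 2.207, -2.208]
wrist_force: [0.3, -0.3, -2.7]
finger_gap: 0.0202
```

```bash
python3 - <<'E'
from h import *
shot('side','s4',(150,190,310,320),4.6);shot('top','t4',(70,130,220,250),5)
o=robot.observe();print(o['tcp_pos'],o['wrist_force'],o['finger_gap'])
E
```

```text
[0.56487074 0.16358704 0.14471616] [ 0.24129796  0.23282949 -2.34584395] 0.020197315999201906
```

View pics/s4.png

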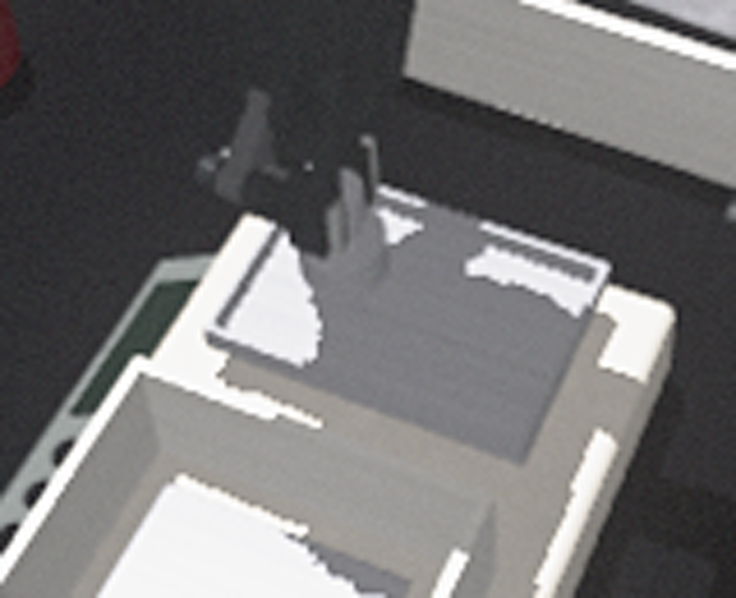

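View pics/t4.png

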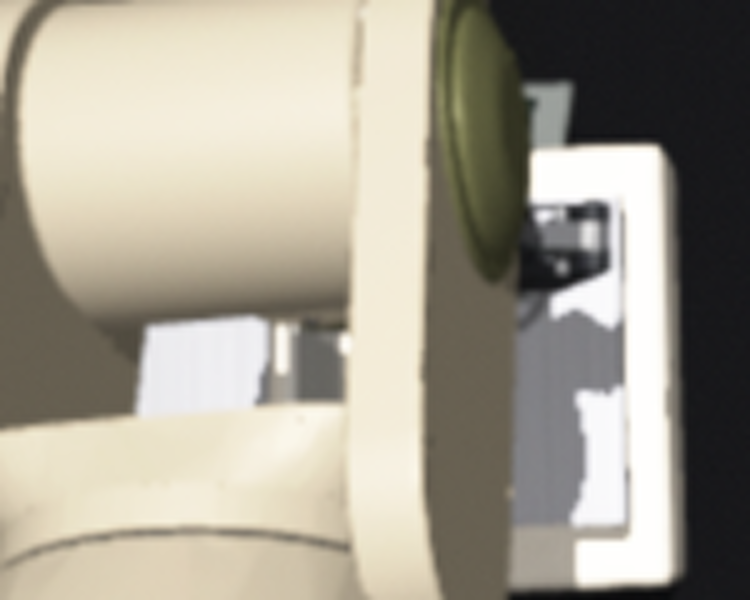

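>>> play_rows:
  deltas:
    - {"fingers": 1, "tx": 0, "ty": 0, "tz": -7, "wx": 0, "wy": 0, "wz": 0}
    - {"fingers": 1, "tx": 0, "ty": 0, "tz": -11, "wx": 0, "wy": 0, "wz": 0}
    - {"fingers": 1, "tx": 0, "ty": 0, "tz": -13, "wx": 0, "wy": 0, "wz": 0}
    - {"fingers": 1, "tx": 0, "ty": 0, "tz": -14, "wx": 0, "wy": 0, "wz": 0}
    - {"fingers": 1, "tx": 0, "ty": 0, "tz": -14, "wx": 0, "wy": 0, "wz": 0}

```text
time: 5.07
tcp_pos: [0.5647, 0.1637, 0.1302]
tool_rot: [-0.034, 2.206, -2.206]
wrist_force: [0.2, -0.2, -1.6]
finger_gap: 0.0204
```

```bash
python3 - <<'E'
from h import *
o=robot.observe();print(o['tcp_pos'],o['wrist_force'],o['finger_gap'])
E
```

```text
[0.5646528  0.16374434 0.1302    ] [ 0.15965769 -0.23592211 -1.56337702] 0.02038212734012734
```

>>> play_rows:
  deltas:
    - {"fingers": 1, "tx": 0, "ty": 0, "tz": -1, "wx": 0, "wy": 0, "wz": 0}
    - {"fingers": 1, "tx": 0, "ty": 0, "tz": -1, "wx": 0, "wy": 0, "wz": 0}
    - {"fingers": 1, "tx": 0, "ty": 0, "tz": -1, "wx": 0, "wy": 0, "wz": 0}

```text
time: 5.32
tcp_pos: [0.5647, 0.1638, 0.1294]
tool_rot: [-0.034, 2.206, -2.206]
wrist_force: [-0.5, -0.3, -0.7]
finger_gap: 0.0203
```

>>> play_rows:
  deltas:
    - {"fingers": 1, "tx": 0, "ty": 0, "tz": -1, "wx": 0, "wy": 0, "wz": 0}
    - {"fingers": 1, "tx": 0, "ty": 0, "tz": -1, "wx": 0, "wy": 0, "wz": 0}
    - {"fingers": 1, "tx": 0, "ty": 0, "tz": -1, "wx": 0, "wy": 0, "wz": 0}

```text
time: 5.57
tcp_pos: [0.5647, 0.1638, 0.1283]
tool_rot: [-0.034, 2.206, -2.206]
wrist_force: [0.0, -0.9, -3.5]
finger_gap: 0.0205
```

>>> play_rows:
  deltas:
    - {"fingers": 1, "tx": 0, "ty": 0, "tz": -1, "wx": 0, "wy": 0, "wz": 0}
    - {"fingers": 1, "tx": 0, "ty": 0, "tz": -1, "wx": 0, "wy": 0, "wz": 0}
    - {"fingers": 1, "tx": 0, "ty": 0, "tz": -1, "wx": 0, "wy": 0, "wz": 0}

```text
time: 5.82
tcp_pos: [0.5646, 0.1638, 0.1273]
tool_rot: [-0.035, 2.206, -2.206]
wrist_force: [0.1, 0.8, -2.5]
finger_gap: 0.0203
```

```bash
python3 - <<'E'
from h import *
o=robot.observe();print(o['tcp_pos'],o['wrist_force'],o['finger_gap'])
shot('side','s5',(190,210,250,260),12)
E
```

```text
[0.56464386 0.16383424 0.12727785] [ 0.11658984  0.79432987 -2.48350316] 0.0203244737205834
```

View pics/s5.png

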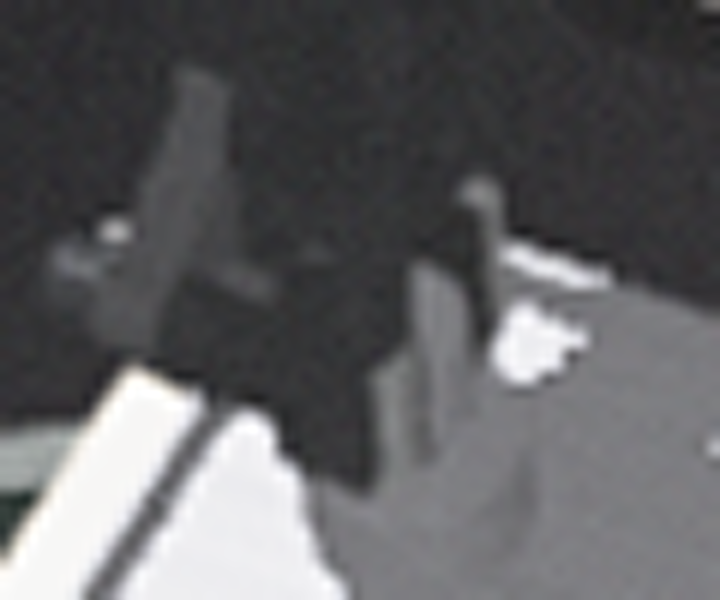

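>>> play_rows:
  deltas:
    - {"fingers": 1, "tx": 0, "ty": 0, "tz": -0.5, "wx": 0, "wy": 0, "wz": 0}
    - {"fingers": 1, "tx": 0, "ty": 0, "tz": -1, "wx": 0, "wy": 0, "wz": 0}
    - {"fingers": 1, "tx": 0, "ty": 0, "tz": -1, "wx": 0, "wy": 0, "wz": 0}

```text
time: 6.12
tcp_pos: [0.5648, 0.1638, 0.1268]
tool_rot: [-0.033, 2.205, -2.205]
wrist_force: [-0.6, -0.8, 3.3]
finger_gap: 0.0204
```

>>> play_rows:
  deltas:
    - {"fingers": 1, "tx": 0, "ty": 0, "tz": -0.5, "wx": 0, "wy": 0, "wz": 0}
    - {"fingers": 1, "tx": 0, "ty": 0, "tz": -1, "wx": 0, "wy": 0, "wz": 0}
    - {"fingers": 1, "tx": 0, "ty": 0, "tz": -1, "wx": 0, "wy": 0, "wz": 0}

```text
time: 6.37
tcp_pos: [0.565, 0.1638, 0.1268]
tool_rot: [-0.032, 2.205, -2.205]
wrist_force: [-3.1, -2.2, 10.6]
finger_gap: 0.0201
```

>>> play_rows:
  deltas:
    - {"fingers": 1, "tx": 0, "ty": 0, "tz": 1.3, "wx": 0, "wy": 0, "wz": 0}
    - {"fingers": 1, "tx": 0, "ty": 0, "tz": 1.3, "wx": 0, "wy": 0, "wz": 0}
    - {"fingers": 0.4, "tx": 0, "ty": 0, "tz": 1.3, "wx": 0, "wy": 0, "wz": 0}
    - {"fingers": 0.4, "tx": 0, "ty": 0, "tz": 1.3, "wx": 0, "wy": 0, "wz": 0}
    - {"fingers": 0.4, "tx": 0, "ty": 0, "tz": 1.3, "wx": 0, "wy": 0, "wz": 0}

```text
time: 6.78
tcp_pos: [0.5647, 0.1638, 0.1264]
tool_rot: [-0.035, 2.206, -2.206]
wrist_force: [-0.2, 0.5, 0.3]
finger_gap: 0.0511
```

```bash
python3 - <<'E'
from h import *
o=robot.observe();print(o['tcp_pos'],o['wrist_force'],o['finger_gap'])
shot('side','s6',(170,190,270,270),7)
E
```

```text
[0.56468418 0.16383471 0.12643456] [-0.17135635  0.54550141  0.27240191] 0.05107965189282087
```

View pics/s6.png

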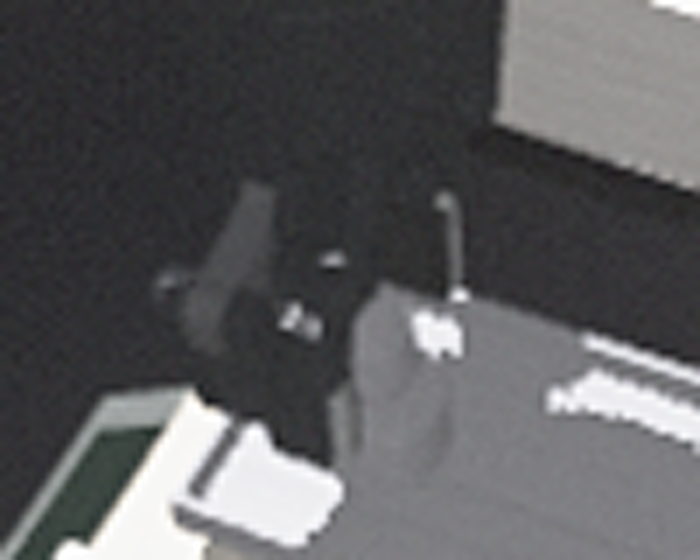

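>>> play_rows:
  deltas:
    - {"fingers": 0.4, "tx": 0, "ty": 0, "tz": 10, "wx": 0, "wy": 0, "wz": 0}
    - {"fingers": 0.4, "tx": 0, "ty": 0, "tz": 30, "wx": 0, "wy": 0, "wz": 0}
    - {"fingers": 0.4, "tx": 0, "ty": 0, "tz": 60, "wx": 0, "wy": 0, "wz": 0}
    - {"fingers": 0.4, "tx": 0, "ty": -5, "tz": 70, "wx": 0, "wy": 0, "wz": 0}
    - {"fingers": 0.4, "tx": -7, "ty": -30, "tz": 70, "wx": 0, "wy": 0, "wz": 0}

```text
time: 7.25
tcp_pos: [0.5592, 0.1356, 0.2]
tool_rot: [-0.03, 2.202, -2.2]
wrist_force: [-0.3, -0.3, -0.2]
finger_gap: 0.051
```

>>> play_rows:
  deltas:
    - {"fingers": 0.4, "tx": -8, "ty": -32, "tz": 0, "wx": 0, "wy": 0, "wz": 0}
    - {"fingers": 0.4, "tx": -17, "ty": -67, "tz": 0, "wx": 0, "wy": 0, "wz": 0}
    - {"fingers": 0.4, "tx": -26, "ty": -102, "tz": 0, "wx": 0, "wy": 0, "wz": 0}
    - {"fingers": 0.4, "tx": -35, "ty": -137, "tz": 0, "wx": 0, "wy": 0, "wz": 0}
    - {"fingers": 0.4, "tx": -44, "ty": -172, "tz": 0, "wx": 0, "wy": 0, "wz": 0}

```text
time: 7.67
tcp_pos: [0.5129, -0.0398, 0.197]
tool_rot: [-0.034, 2.205, -2.206]
wrist_force: [0.8, -0.8, 0.3]
finger_gap: 0.0513
```

>>> play_rows:
  deltas:
    - {"fingers": 0.4, "tx": -9, "ty": -35, "tz": 0, "wx": 0, "wy": 0, "wz": 0}
    - {"fingers": 0.4, "tx": -18, "ty": -70, "tz": 0, "wx": 0, "wy": 0, "wz": 0}
    - {"fingers": 0.4, "tx": -27, "ty": -105, "tz": 0, "wx": 0, "wy": 0, "wz": 0}
    - {"fingers": 0.4, "tx": -36, "ty": -140, "tz": 0, "wx": 0, "wy": 0, "wz": 0}
    - {"fingers": 0.4, "tx": -45, "ty": -170, "tz": 0, "wx": 0, "wy": 0, "wz": 0}

```text
time: 8.08
tcp_pos: [0.4679, -0.2105, 0.197]
tool_rot: [-0.033, 2.205, -2.207]
wrist_force: [0.5, -0.5, -0.4]
finger_gap: 0.0511
```

```bash
python3 - <<'E'
from h import *
o=robot.observe();print(o['tcp_pos'],o['wrist_force'],o['finger_gap'])
shot('side','s7',(140,100,400,300),3);shot('top','t7')
E
```

```text
[ 0.46786893 -0.21049851  0.19701222] [ 0.52395888 -0.50218703 -0.355934  ] 0.051056317089927694
```

View pics/s7.png

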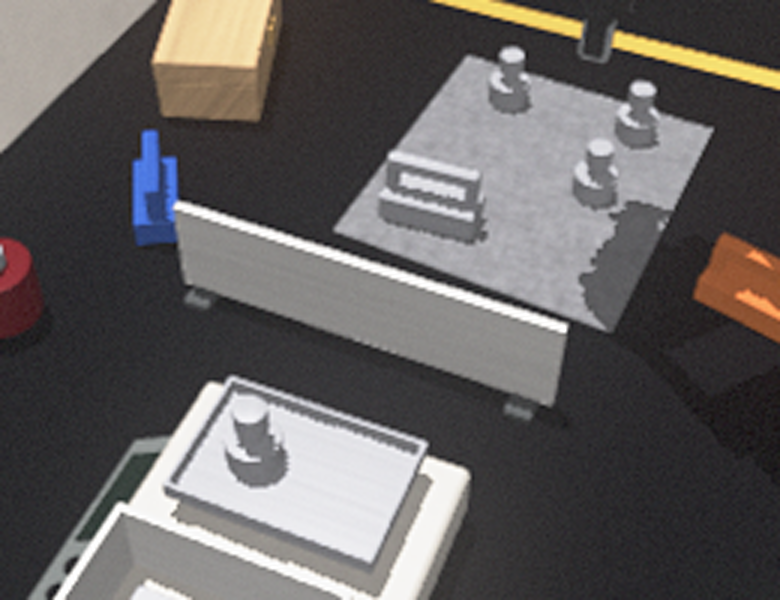

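View pics/t7.png

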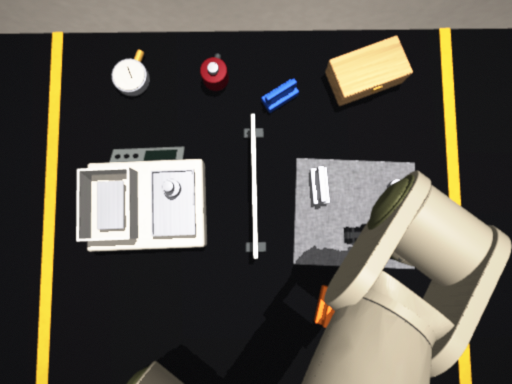

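>>> play_rows:
  deltas:
    - {"fingers": 0.4, "tx": -7, "ty": -22.5, "tz": -20, "wx": 0, "wy": 0, "wz": 0}
    - {"fingers": 0.4, "tx": -7, "ty": -22.5, "tz": -50, "wx": 0, "wy": 0, "wz": 0}
    - {"fingers": 0.4, "tx": -7, "ty": -22.5, "tz": -80, "wx": 0, "wy": 0, "wz": 0}
    - {"fingers": 0.4, "tx": -7, "ty": -22.5, "tz": -105, "wx": 0, "wy": 0, "wz": 0}
    - {"fingers": 0.4, "tx": -7, "ty": -22.5, "tz": -110, "wx": 0, "wy": 0, "wz": 0}

```text
time: 8.6
tcp_pos: [0.4603, -0.2293, 0.0835]
tool_rot: [-0.04, 2.213, -2.203]
wrist_force: [-0.5, 0.3, -0.1]
finger_gap: 0.0514
```

>>> play_rows:
  deltas:
    - {"fingers": 0.4, "tx": 0, "ty": 0, "tz": -14, "wx": 0, "wy": 0, "wz": 0}
    - {"fingers": 0.4, "tx": 0, "ty": 0, "tz": -24, "wx": 0, "wy": 0, "wz": 0}
    - {"fingers": 0.4, "tx": 0, "ty": 0, "tz": -28, "wx": 0, "wy": 0, "wz": 0}
    - {"fingers": 0.4, "tx": 0, "ty": 0, "tz": -28, "wx": 0, "wy": 0, "wz": 0}

```text
time: 8.93
tcp_pos: [0.4619, -0.2304, 0.0589]
tool_rot: [-0.035, 2.206, -2.205]
wrist_force: [0.1, 0.4, -0.5]
finger_gap: 0.0513
```

>>> play_rows:
  deltas:
    - {"fingers": 1, "tx": 0, "ty": 0, "tz": 0, "wx": 0, "wy": 0, "wz": 0}
    - {"fingers": 1, "tx": 0, "ty": 0, "tz": 0, "wx": 0, "wy": 0, "wz": 0}
    - {"fingers": 1, "tx": 0, "ty": 0, "tz": 0, "wx": 0, "wy": 0, "wz": 0}
    - {"fingers": 1, "tx": 0, "ty": 0, "tz": 0, "wx": 0, "wy": 0, "wz": 0}
    - {"fingers": 1, "tx": 0, "ty": 0, "tz": 0, "wx": 0, "wy": 0, "wz": 0}

```text
time: 9.35
tcp_pos: [0.4622, -0.2311, 0.0596]
tool_rot: [-0.032, 2.203, -2.206]
wrist_force: [-0.8, -0.5, 7.2]
finger_gap: 0.0205
```

>>> play_rows:
  deltas:
    - {"fingers": 1, "tx": 0, "ty": 0, "tz": 0, "wx": 0, "wy": 0, "wz": 0}
    - {"fingers": 1, "tx": 0, "ty": 0, "tz": 0, "wx": 0, "wy": 0, "wz": 0}
    - {"fingers": 1, "tx": 0, "ty": 0, "tz": 0, "wx": 0, "wy": 0, "wz": 0}

```text
time: 9.6
tcp_pos: [0.4622, -0.2311, 0.0596]
tool_rot: [-0.032, 2.203, -2.206]
wrist_force: [-0.5, 0.6, 6.9]
finger_gap: 0.0201
```

>>> play_rows:
  deltas:
    - {"fingers": 1, "tx": 0, "ty": 0, "tz": 6, "wx": 0, "wy": 0, "wz": 0}
    - {"fingers": 1, "tx": 0, "ty": 0, "tz": 20, "wx": 0, "wy": 0, "wz": 0}
    - {"fingers": 1, "tx": 0, "ty": 0, "tz": 45, "wx": 0, "wy": 0, "wz": 0}
    - {"fingers": 1, "tx": 0, "ty": 0, "tz": 75, "wx": 0, "wy": 0, "wz": 0}
    - {"fingers": 1, "tx": 0, "ty": 0, "tz": 105, "wx": 0, "wy": 0, "wz": 0}

```text
time: 10.02
tcp_pos: [0.4612, -0.2302, 0.1648]
tool_rot: [-0.036, 2.208, -2.205]
wrist_force: [1.5, -0.0, -2.7]
finger_gap: 0.0203
```

```bash
python3 - <<'E'
from h import *
shot('side','s8',(230,40,430,200),3.7)
o=robot.observe();print(o['tcp_pos'],o['wrist_force'],o['finger_gap'])
E
```

```text
[ 0.46307068 -0.2316197   0.17061938] [ 1.87438737 -1.17580294  4.29650845] 0.02036388242704492
```

View pics/s8.png

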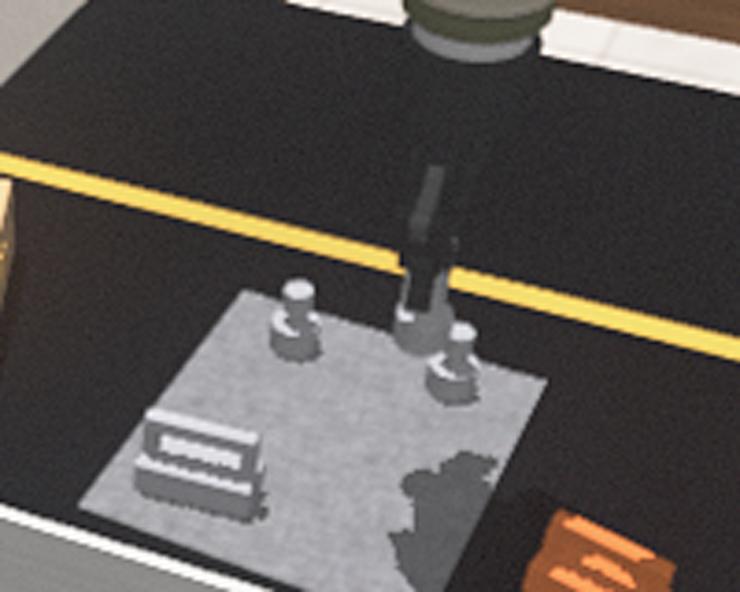

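>>> play_rows:
  deltas:
    - {"fingers": 1, "tx": 2, "ty": 20, "tz": 10, "wx": 0, "wy": 0, "wz": 0}
    - {"fingers": 1, "tx": 5, "ty": 50, "tz": 20, "wx": 0, "wy": 0, "wz": 0}
    - {"fingers": 1, "tx": 8, "ty": 80, "tz": 25, "wx": 0, "wy": 0, "wz": 0}
    - {"fingers": 1, "tx": 11, "ty": 110, "tz": 25, "wx": 0, "wy": 0, "wz": 0}
    - {"fingers": 1, "tx": 14, "ty": 140, "tz": 25, "wx": 0, "wy": 0, "wz": 0}

```text
time: 10.48
tcp_pos: [0.4754, -0.0893, 0.189]
tool_rot: [-0.034, 2.206, -2.206]
wrist_force: [-0.2, -0.8, -1.2]
finger_gap: 0.0199
```

>>> play_rows:
  deltas:
    - {"fingers": 1, "tx": 3, "ty": 30, "tz": 0, "wx": 0, "wy": 0, "wz": 0}
    - {"fingers": 1, "tx": 6, "ty": 60, "tz": 0, "wx": 0, "wy": 0, "wz": 0}
    - {"fingers": 1, "tx": 9, "ty": 90, "tz": 0, "wx": 0, "wy": 0, "wz": 0}
    - {"fingers": 1, "tx": 12, "ty": 120, "tz": 0, "wx": 0, "wy": 0, "wz": 0}
    - {"fingers": 1, "tx": 15, "ty": 150, "tz": 0, "wx": 0, "wy": 0, "wz": 0}

```text
time: 10.9
tcp_pos: [0.4902, 0.0609, 0.1887]
tool_rot: [-0.035, 2.206, -2.206]
wrist_force: [0.6, 0.1, -1.7]
finger_gap: 0.0202
```

>>> play_rows:
  deltas:
    - {"fingers": 1, "tx": 3, "ty": 30, "tz": 0, "wx": 0, "wy": 0, "wz": 0}
    - {"fingers": 1, "tx": 6, "ty": 60, "tz": 0, "wx": 0, "wy": 0, "wz": 0}
    - {"fingers": 1, "tx": 9, "ty": 85, "tz": 0, "wx": 0, "wy": 0, "wz": 0}
    - {"fingers": 1, "tx": 10, "ty": 103, "tz": 0, "wx": 0, "wy": 0, "wz": 0}
    - {"fingers": 1, "tx": 10, "ty": 103, "tz": 0, "wx": 0, "wy": 0, "wz": 0}

```text
time: 11.32
tcp_pos: [0.5001, 0.1652, 0.1885]
tool_rot: [-0.039, 2.205, -2.203]
wrist_force: [-0.5, -0.2, -1.6]
finger_gap: 0.02
```

>>> play_rows:
  deltas:
    - {"fingers": 1, "tx": 0, "ty": -2, "tz": -18, "wx": 0, "wy": 0, "wz": 0}
    - {"fingers": 1, "tx": 0, "ty": -2, "tz": -36, "wx": 0, "wy": 0, "wz": 0}
    - {"fingers": 1, "tx": 0, "ty": -2, "tz": -48, "wx": 0, "wy": 0, "wz": 0}
    - {"fingers": 1, "tx": 0, "ty": -2, "tz": -55, "wx": 0, "wy": 0, "wz": 0}
    - {"fingers": 1, "tx": 0, "ty": -2, "tz": -56, "wx": 0, "wy": 0, "wz": 0}

```text
time: 11.73
tcp_pos: [0.5001, 0.1598, 0.1315]
tool_rot: [-0.037, 2.207, -2.208]
wrist_force: [-0.2, 0.9, -2.1]
finger_gap: 0.02
```

```bash
python3 - <<'E'
from h import *
shot('side','s9',(160,200,290,300),6)
o=robot.observe();print(o['tcp_pos'],o['wrist_force'],o['finger_gap'])
E
```

```text
[0.5004654  0.1599183  0.13224653] [-0.12539923 -0.24779547 -2.07608368] 0.019800276189552376
```

View pics/s9.png

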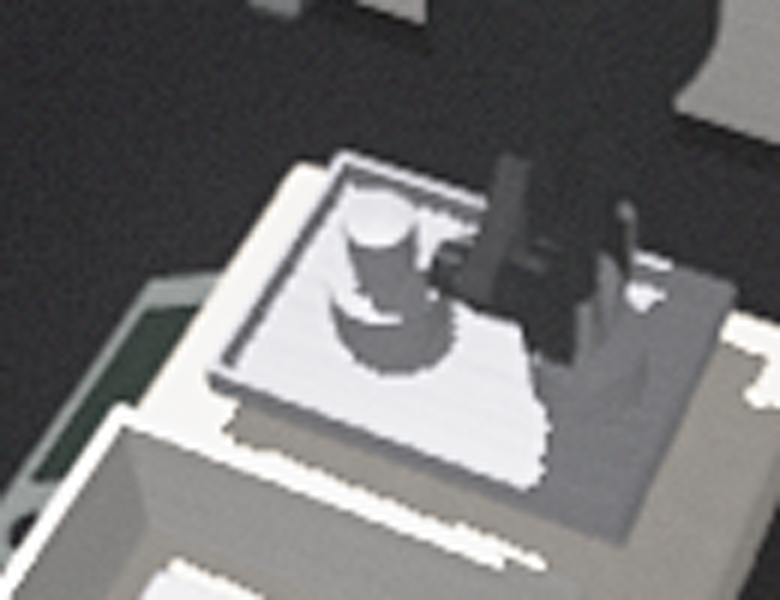

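>>> play_rows:
  deltas:
    - {"fingers": 1, "tx": 0, "ty": 0, "tz": -1, "wx": 0, "wy": 0, "wz": 0}
    - {"fingers": 1, "tx": 0, "ty": 0, "tz": -2, "wx": 0, "wy": 0, "wz": 0}
    - {"fingers": 1, "tx": 0, "ty": 0, "tz": -2.5, "wx": 0, "wy": 0, "wz": 0}
    - {"fingers": 1, "tx": 0, "ty": 0, "tz": -2.5, "wx": 0, "wy": 0, "wz": 0}

```text
time: 12.12
tcp_pos: [0.5008, 0.1603, 0.1305]
tool_rot: [-0.034, 2.205, -2.205]
wrist_force: [0.3, -0.4, -1.5]
finger_gap: 0.0201
```

>>> play_rows:
  deltas:
    - {"fingers": 1, "tx": 0, "ty": 0, "tz": -0.5, "wx": 0, "wy": 0, "wz": 0}
    - {"fingers": 1, "tx": 0, "ty": 0, "tz": -1, "wx": 0, "wy": 0, "wz": 0}
    - {"fingers": 1, "tx": 0, "ty": 0, "tz": -1, "wx": 0, "wy": 0, "wz": 0}

```text
time: 12.37
tcp_pos: [0.5007, 0.1603, 0.1291]
tool_rot: [-0.034, 2.206, -2.206]
wrist_force: [0.8, 0.0, -2.0]
finger_gap: 0.0205
```

>>> play_rows:
  deltas:
    - {"fingers": 1, "tx": 0, "ty": 0, "tz": -0.5, "wx": 0, "wy": 0, "wz": 0}
    - {"fingers": 1, "tx": 0, "ty": 0, "tz": -0.8, "wx": 0, "wy": 0, "wz": 0}
    - {"fingers": 1, "tx": 0, "ty": 0, "tz": -0.8, "wx": 0, "wy": 0, "wz": 0}

```text
time: 12.62
tcp_pos: [0.5009, 0.1603, 0.1287]
tool_rot: [-0.034, 2.205, -2.205]
wrist_force: [-0.9, -0.2, 2.7]
finger_gap: 0.0202
```

>>> play_rows:
  deltas:
    - {"fingers": 1, "tx": 0, "ty": 0, "tz": 0.2, "wx": 0, "wy": 0, "wz": 0}
    - {"fingers": 0.4, "tx": 0, "ty": 0, "tz": 0.2, "wx": 0, "wy": 0, "wz": 0}
    - {"fingers": 0.4, "tx": 0, "ty": 0, "tz": 0.2, "wx": 0, "wy": 0, "wz": 0}
    - {"fingers": 0.4, "tx": 0, "ty": 0, "tz": 0.2, "wx": 0, "wy": 0, "wz": 0}
    - {"fingers": 0.4, "tx": 0, "ty": 0, "tz": 0.2, "wx": 0, "wy": 0, "wz": 0}

```text
time: 13.03
tcp_pos: [0.5007, 0.1603, 0.1285]
tool_rot: [-0.034, 2.206, -2.206]
wrist_force: [-0.6, 0.7, -1.1]
finger_gap: 0.0511
```

>>> play_rows:
  deltas:
    - {"fingers": 0.4, "tx": 0, "ty": 0, "tz": 10, "wx": 0, "wy": 0, "wz": 0}
    - {"fingers": 0.4, "tx": 0, "ty": 0, "tz": 30, "wx": 0, "wy": 0, "wz": 0}
    - {"fingers": 0.4, "tx": 0, "ty": 0, "tz": 60, "wx": 0, "wy": 0, "wz": 0}
    - {"fingers": 0.4, "tx": 0, "ty": -5, "tz": 70, "wx": 0, "wy": 0, "wz": 0}
    - {"fingers": 0.4, "tx": 7, "ty": -30, "tz": 70, "wx": 0, "wy": 0, "wz": 0}

```text
time: 13.45
tcp_pos: [0.5078, 0.1321, 0.2012]
tool_rot: [-0.033, 2.203, -2.2]
wrist_force: [0.5, 0.3, -0.1]
finger_gap: 0.0514
```

>>> play_rows:
  deltas:
    - {"fingers": 0.4, "tx": 8, "ty": -32, "tz": 0, "wx": 0, "wy": 0, "wz": 0}
    - {"fingers": 0.4, "tx": 17, "ty": -67, "tz": 0, "wx": 0, "wy": 0, "wz": 0}
    - {"fingers": 0.4, "tx": 26, "ty": -102, "tz": 0, "wx": 0, "wy": 0, "wz": 0}
    - {"fingers": 0.4, "tx": 35, "ty": -137, "tz": 0, "wx": 0, "wy": 0, "wz": 0}
    - {"fingers": 0.4, "tx": 44, "ty": -172, "tz": 0, "wx": 0, "wy": 0, "wz": 1}

```text
time: 13.87
tcp_pos: [0.5517, -0.0436, 0.1982]
tool_rot: [-0.054, 2.197, -2.197]
wrist_force: [1.7, 1.0, -0.0]
finger_gap: 0.0513
```

```bash
python3 - <<'E'
from h import *
from scipy.spatial.transform import Rotation as R
shot('side','s10',(140,100,400,300),3);shot('top','t10')
o=robot.observe();print(o['tcp_pos'],o['wrist_force'],o['finger_gap'],o['joints'])
M=R.from_rotvec(o['tool_rot']).as_matrix(); print('jaw',np.degrees(np.arctan2(M[1,2],M[0,2])),M[:,1])
E
```

```text
[ 0.5525833  -0.04637451  0.1978515 ] [-0.11837712  0.80503363 -0.86319478] 0.05122538508975585 [-2.96831348e-01  4.37014669e-01  1.38309564e+00 -9.78720541e-04
  1.32095875e+00  1.23006661e+00]
jaw -87.47096378159772 [ 2.23428373e-04 -1.06004225e-03 -9.99999413e-01]
```

View pics/s10.png

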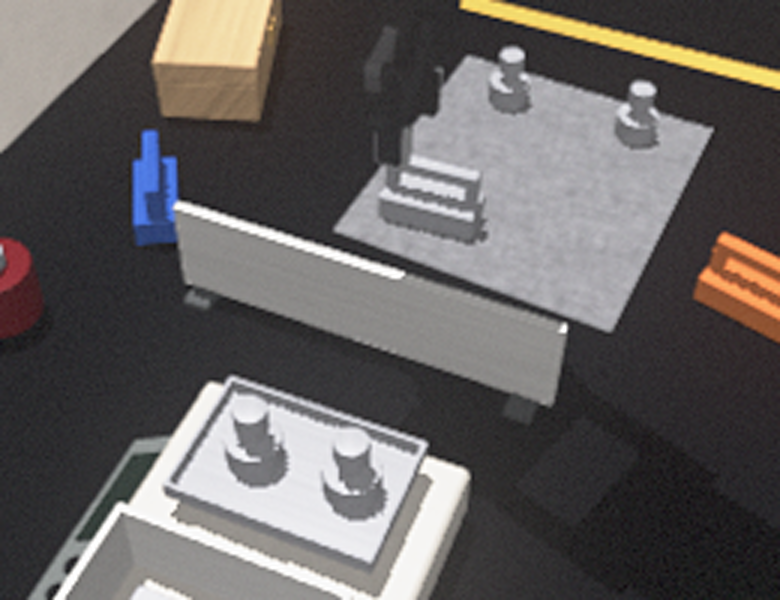

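View pics/t10.png

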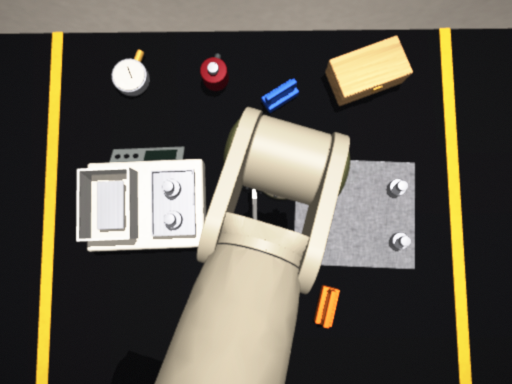

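>>> play_rows:
  deltas:
    - {"fingers": 0.4, "tx": 6, "ty": -30, "tz": 0, "wx": 0, "wy": 0, "wz": 1}
    - {"fingers": 0.4, "tx": 12, "ty": -60, "tz": 0, "wx": 0, "wy": 0, "wz": 1}
    - {"fingers": 0.4, "tx": 18, "ty": -88, "tz": 0, "wx": 0, "wy": 0, "wz": 1}
    - {"fingers": 0.4, "tx": 21.5, "ty": -104, "tz": -10, "wx": 0, "wy": 0, "wz": 1}
    - {"fingers": 0.4, "tx": 21.5, "ty": -104, "tz": -25, "wx": 0, "wy": 0, "wz": 1}

```text
time: 14.38
tcp_pos: [0.574, -0.1485, 0.1733]
tool_rot: [-0.067, 2.186, -2.19]
wrist_force: [-0.4, 0.7, -1.1]
finger_gap: 0.0514
```

>>> play_rows:
  deltas:
    - {"fingers": 0.4, "tx": 0, "ty": 0, "tz": -25, "wx": 0, "wy": 0, "wz": 0}
    - {"fingers": 0.4, "tx": 0, "ty": 0, "tz": -50, "wx": 0, "wy": 0, "wz": 0}
    - {"fingers": 0.4, "tx": 0, "ty": 0, "tz": -65, "wx": 0, "wy": 0, "wz": 0}
    - {"fingers": 0.4, "tx": 0, "ty": 0, "tz": -70, "wx": 0, "wy": 0, "wz": 0}
    - {"fingers": 0.4, "tx": 0, "ty": 0, "tz": -70, "wx": 0, "wy": 0, "wz": 0}

```text
time: 14.8
tcp_pos: [0.5725, -0.1449, 0.1019]
tool_rot: [-0.076, 2.191, -2.187]
wrist_force: [-0.1, -1.1, -0.1]
finger_gap: 0.0511
```

```bash
python3 - <<'E'
from h import *
from scipy.spatial.transform import Rotation as R
shot('side','s11',(230,90,360,190),6)
o=robot.observe();print(o['tcp_pos'],o['wrist_force'],o['finger_gap'])
M=R.from_rotvec(o['tool_rot']).as_matrix(); print('jaw',np.degrees(np.arctan2(M[1,2],M[0,2])))
E
```

```text
[ 0.57313912 -0.14520206  0.10326589] [0.55237266 0.42199231 0.55408554] 0.050980751453756926
jaw -86.19252985309012
```

View pics/s11.png

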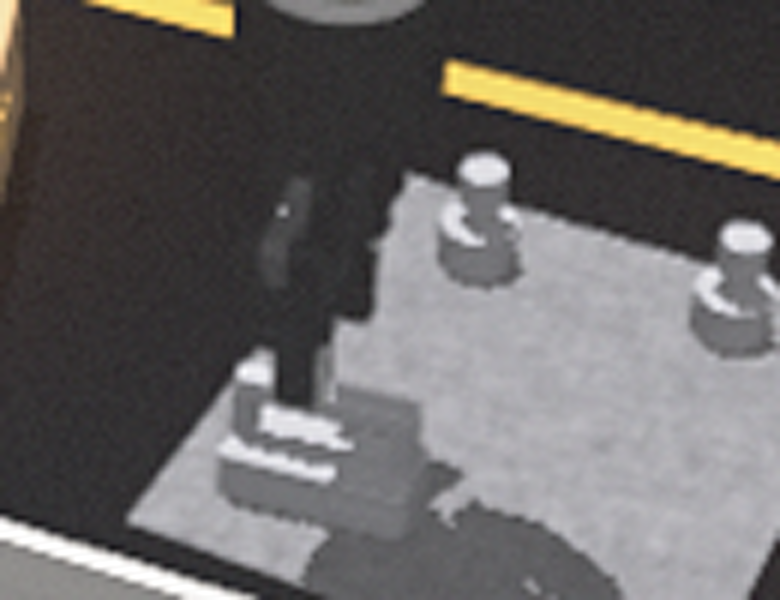

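>>> play_rows:
  deltas:
    - {"fingers": 0.4, "tx": 1, "ty": -5, "tz": -5, "wx": 0, "wy": 0, "wz": -0.3}
    - {"fingers": 0.4, "tx": 1, "ty": -5, "tz": -18, "wx": 0, "wy": 0, "wz": -0.3}
    - {"fingers": 0.4, "tx": 1, "ty": -5, "tz": -34, "wx": 0, "wy": 0, "wz": -0.3}
    - {"fingers": 0.4, "tx": 1, "ty": -5, "tz": -42, "wx": 0, "wy": 0, "wz": -0.3}
    - {"fingers": 0.4, "tx": 1, "ty": -5, "tz": -42, "wx": 0, "wy": 0, "wz": -0.3}

```text
time: 15.27
tcp_pos: [0.5737, -0.1506, 0.0605]
tool_rot: [-0.068, 2.192, -2.19]
wrist_force: [-0.5, 0.5, -0.1]
finger_gap: 0.0513
```

```bash
python3 - <<'E'
from h import *
from scipy.spatial.transform import Rotation as R
shot('side','s12',(230,90,360,190),6)
o=robot.observe();print(o['tcp_pos'],o['wrist_force'],o['finger_gap'])
M=R.from_rotvec(o['tool_rot']).as_matrix(); print('jaw',np.degrees(np.arctan2(M[1,2],M[0,2])),M[:,1])
E
```

```text
[ 0.57421794 -0.15081608  0.06150418] [1.09411358 0.08158161 0.17311935] 0.051386481005985724
jaw -86.52360243846826 [-3.35751862e-04  1.57574778e-04 -9.99999931e-01]
```

View pics/s12.png

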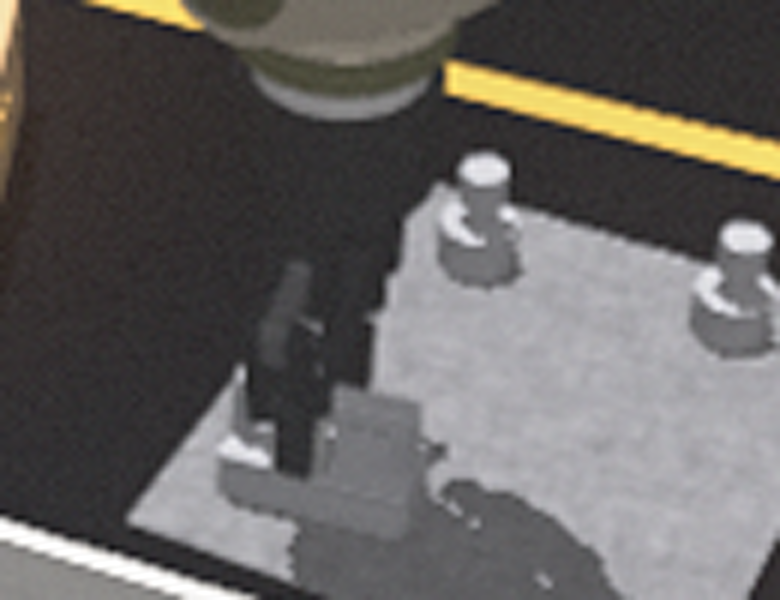

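```bash
python3 - <<'E'
from h import *
p=un((293,472),(230,90),6)
for z in (.03,.035,.04): print(plane('side',p,z))
print(proj('side',[[.574,-.12,.036],[.574,-.15,.060]]), (proj('side',[[.574,-.12,.036],[.574,-.15,.060]])-[230,90])*6)
E
```

```text
[[ 0.57816423 -0.12959227  0.03      ]]
[[ 0.576222   -0.12460024  0.035     ]]
[[ 0.57427978 -0.11960822  0.04      ]]
[[278.53596745 169.41582079]
 [283.79536192 154.16781648]] [[291.21580469 476.49492473]
 [322.77217153 385.00689888]]
```

>>> play_rows:
  deltas:
    - {"fingers": 1, "tx": 0, "ty": 0, "tz": 0, "wx": 0, "wy": 0, "wz": 0}
    - {"fingers": 1, "tx": 0, "ty": 0, "tz": 0, "wx": 0, "wy": 0, "wz": 0}
    - {"fingers": 1, "tx": 0, "ty": 0, "tz": 0, "wx": 0, "wy": 0, "wz": 0}
    - {"fingers": 1, "tx": 0, "ty": 0, "tz": 0, "wx": 0, "wy": 0, "wz": 0}
    - {"fingers": 1, "tx": 0, "ty": 0, "tz": 0, "wx": 0, "wy": 0, "wz": 0}
  force: 80

```text
time: 15.73
tcp_pos: [0.5745, -0.151, 0.0624]
tool_rot: [-0.065, 2.189, -2.191]
wrist_force: [-0.6, -0.7, 6.2]
finger_gap: 0.0104
```

>>> play_rows:
  deltas:
    - {"fingers": 1, "tx": 0, "ty": 0, "tz": 0, "wx": 0, "wy": 0, "wz": 0}
    - {"fingers": 1, "tx": 0, "ty": 0, "tz": 0, "wx": 0, "wy": 0, "wz": 0}
    - {"fingers": 1, "tx": 0, "ty": 0, "tz": 0, "wx": 0, "wy": 0, "wz": 0}
    - {"fingers": 1, "tx": 0, "ty": 0, "tz": 0, "wx": 0, "wy": 0, "wz": 0}

```text
time: 16.07
tcp_pos: [0.5746, -0.151, 0.0624]
tool_rot: [-0.065, 2.189, -2.191]
wrist_force: [-0.5, -1.2, 5.8]
finger_gap: 0.0105
```

>>> play_rows:
  deltas:
    - {"fingers": 1, "tx": 0, "ty": 0, "tz": 4, "wx": 0, "wy": 0, "wz": 0}
    - {"fingers": 1, "tx": 0, "ty": 0, "tz": 9, "wx": 0, "wy": 0, "wz": 0}
    - {"fingers": 1, "tx": 0, "ty": 0, "tz": 15, "wx": 0, "wy": 0, "wz": 0}
    - {"fingers": 1, "tx": 0, "ty": 0, "tz": 20, "wx": 0, "wy": 0, "wz": 0}
    - {"fingers": 1, "tx": 0, "ty": 0, "tz": 20, "wx": 0, "wy": 0, "wz": 0}

```text
time: 16.48
tcp_pos: [0.5746, -0.1508, 0.0826]
tool_rot: [-0.065, 2.189, -2.191]
wrist_force: [-0.4, -0.5, -5.2]
finger_gap: 0.0105
```

```bash
python3 - <<'E'
from h import *
shot('side','s13',(230,90,360,190),6)
o=robot.observe();print(o['tcp_pos'],o['wrist_force'],o['moment'],o['finger_gap'])
E
```

```text
[ 0.57435347 -0.15070151  0.08204838] [-0.36019117  0.16287053 -5.95364078] [ 0.06389922  0.00875745 -0.0354606 ] 0.01010781909828183
```

View pics/s13.png

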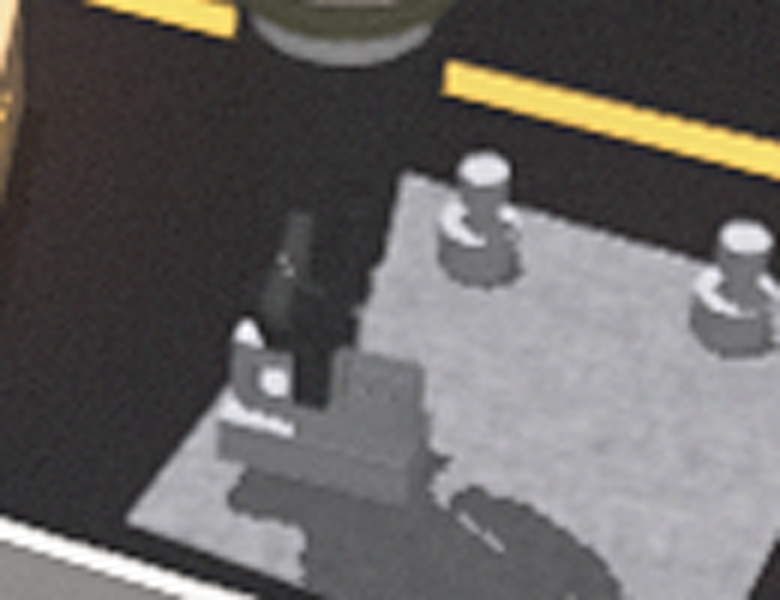

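>>> play_rows:
  deltas:
    - {"fingers": 1, "tx": 0, "ty": 0, "tz": 20, "wx": 0, "wy": 0, "wz": 0}
    - {"fingers": 1, "tx": 0, "ty": 0, "tz": 48, "wx": 0, "wy": 0, "wz": 0}
    - {"fingers": 1, "tx": 0, "ty": 0, "tz": 78, "wx": 0, "wy": 0, "wz": 0}
    - {"fingers": 1, "tx": 0, "ty": 0, "tz": 108, "wx": 0, "wy": 0, "wz": 0}
    - {"fingers": 1, "tx": 0, "ty": 0, "tz": 135, "wx": 0, "wy": 0, "wz": 0}

```text
time: 16.95
tcp_pos: [0.574, -0.1505, 0.2181]
tool_rot: [-0.067, 2.19, -2.19]
wrist_force: [1.3, 0.4, -4.9]
finger_gap: 0.0103
```

```bash
python3 - <<'E'
from h import *
shot('side','s14',(200,40,360,190),4)
o=robot.observe();print(o['tcp_pos'],o['wrist_force'],o['moment'],o['finger_gap'])
E
```

```text
[ 0.57557532 -0.15122208  0.22370648] [2.03207448 0.20749378 1.07143795] [-1.54603358e-01 -1.55401709e-01 -3.83569847e-05] 0.010460887071969047
```

View pics/s14.png

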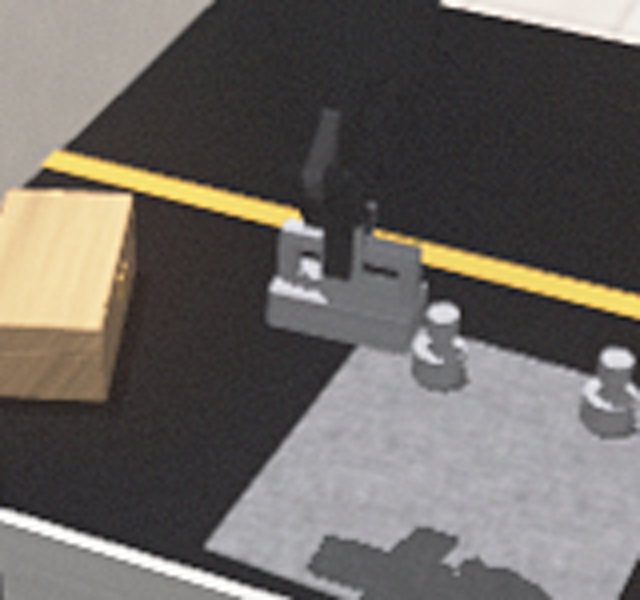

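>>> play_rows:
  deltas:
    - {"fingers": 1, "tx": -2, "ty": 15, "tz": 0, "wx": 0, "wy": 0, "wz": 0}
    - {"fingers": 1, "tx": -4, "ty": 40, "tz": 0, "wx": 0, "wy": 0, "wz": 0}
    - {"fingers": 1, "tx": -7, "ty": 68, "tz": 0, "wx": 0, "wy": 0, "wz": 0}
    - {"fingers": 1, "tx": -10, "ty": 96, "tz": 0, "wx": 0, "wy": 0, "wz": 0}
    - {"fingers": 1, "tx": -12, "ty": 124, "tz": 0, "wx": 0, "wy": 0, "wz": 0}

```text
time: 17.42
tcp_pos: [0.561, -0.0249, 0.2148]
tool_rot: [-0.07, 2.193, -2.191]
wrist_force: [0.1, 0.7, -4.9]
finger_gap: 0.0105
```

>>> play_rows:
  deltas:
    - {"fingers": 1, "tx": -3, "ty": 28, "tz": 0, "wx": 0, "wy": 0, "wz": 0}
    - {"fingers": 1, "tx": -6, "ty": 56, "tz": 0, "wx": 0, "wy": 0, "wz": 0}
    - {"fingers": 1, "tx": -9, "ty": 84, "tz": 0, "wx": 0, "wy": 0, "wz": 0}
    - {"fingers": 1, "tx": -12, "ty": 112, "tz": 0, "wx": 0, "wy": 0, "wz": 0}
    - {"fingers": 1, "tx": -14, "ty": 140, "tz": 0, "wx": 0, "wy": 0, "wz": 0}

```text
time: 17.83
tcp_pos: [0.5469, 0.1151, 0.2149]
tool_rot: [-0.07, 2.192, -2.192]
wrist_force: [-0.0, 0.4, -4.6]
finger_gap: 0.0103
```

>>> play_rows:
  deltas:
    - {"fingers": 1, "tx": -3, "ty": 28, "tz": 0, "wx": 0, "wy": 0, "wz": -0.5}
    - {"fingers": 1, "tx": -6, "ty": 56, "tz": 0, "wx": 0, "wy": 0, "wz": -1}
    - {"fingers": 1, "tx": -9, "ty": 84, "tz": 0, "wx": 0, "wy": 0, "wz": -1.6}
    - {"fingers": 1, "tx": -12, "ty": 112, "tz": 0, "wx": 0, "wy": 0, "wz": -1.6}
    - {"fingers": 1, "tx": -15, "ty": 138, "tz": 0, "wx": 0, "wy": 0, "wz": -1.6}

```text
time: 18.25
tcp_pos: [0.5319, 0.2531, 0.2147]
tool_rot: [-0.04, 2.206, -2.206]
wrist_force: [0.7, -0.8, -4.6]
finger_gap: 0.0105
```

>>> play_rows:
  deltas:
    - {"fingers": 1, "tx": -1, "ty": 18, "tz": 0, "wx": 0, "wy": 0, "wz": 0}
    - {"fingers": 1, "tx": -3, "ty": 33, "tz": 0, "wx": 0, "wy": 0, "wz": 0}
    - {"fingers": 1, "tx": -3.5, "ty": 43, "tz": 0, "wx": 0, "wy": 0, "wz": 0}
    - {"fingers": 1, "tx": -3.5, "ty": 43, "tz": 0, "wx": 0, "wy": 0, "wz": 0}
    - {"fingers": 1, "tx": -3.5, "ty": 43, "tz": 0, "wx": 0, "wy": 0, "wz": 0}

```text
time: 18.67
tcp_pos: [0.5293, 0.2943, 0.2155]
tool_rot: [-0.039, 2.204, -2.206]
wrist_force: [1.1, -0.5, -5.2]
finger_gap: 0.0104
```

```bash
python3 - <<'E'
from h import *
from scipy.spatial.transform import Rotation as R
shot('side','s15',(110,190,310,340),4); shot('top','t15',(60,130,220,250),5)
o=robot.observe();print(o['tcp_pos'],o['wrist_force'],o['moment'],o['finger_gap'])
M=R.from_rotvec(o['tool_rot']).as_matrix(); print('jaw',np.degrees(np.arctan2(M[1,2],M[0,2])),M[:,1])
E
```

```text
[0.52972753 0.29351566 0.21607528] [-0.29765276 -0.54107475 -4.95569485] [-0.05595574  0.00575759  0.01512044] 0.010172720040661082
jaw -88.15977767799399 [-6.86954100e-04 -5.43387501e-04 -9.99999616e-01]
```

View pics/s15.png

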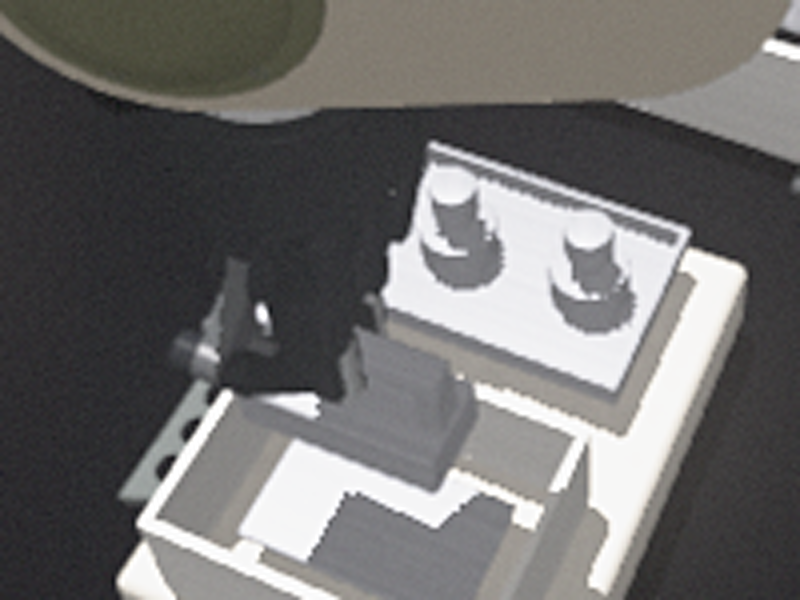

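View pics/t15.png

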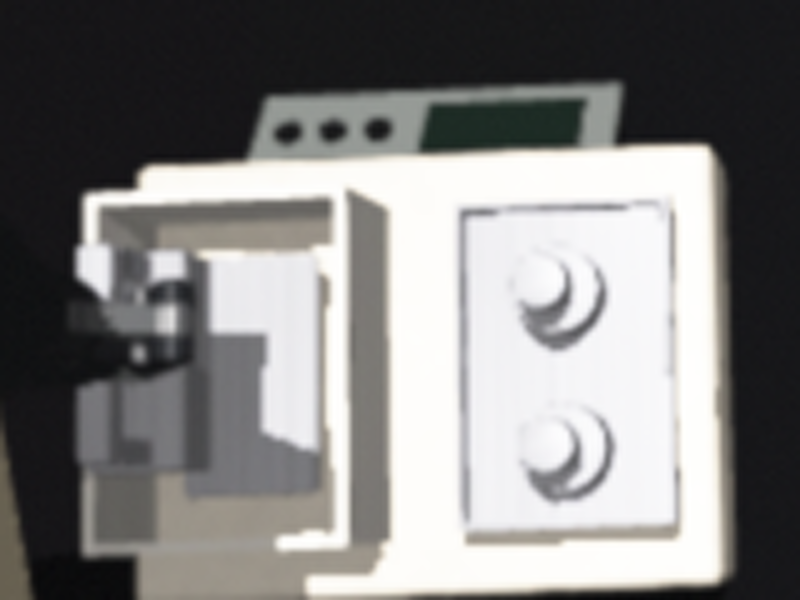

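```bash
python3 - <<'E'
from h import *
P=plane('top',un([(75,245),(186,250),(187,468),(77,468)],(60,130),5),.1816); print(np.round(P*1000,1),P.mean(0))
# side: top-face corners of the block: (+x -y) (?), bottom corner near (435,490) is -x,+y underside
for p,z in (((435,490),.1576),((245,405),.1576)): print(plane('side',un(p,(110,190),4),z))
E
```

```text
[[570.6 318.1 181.6]
 [568.5 277.7 181.6]
 [489.7 274.7 181.6]
 [490.  314.2 181.6]] [0.52970627 0.29616989 0.1816    ]
[[0.48933991 0.30899424 0.1576    ]]
[[0.56951137 0.30880208 0.1576    ]]
```

>>> play_rows:
  deltas:
    - {"fingers": 1, "tx": 0, "ty": 1, "tz": -10, "wx": 0, "wy": 0, "wz": 0}
    - {"fingers": 1, "tx": 0, "ty": 1, "tz": -20, "wx": 0, "wy": 0, "wz": 0}
    - {"fingers": 1, "tx": 0, "ty": 1, "tz": -30, "wx": 0, "wy": 0, "wz": 0}
    - {"fingers": 1, "tx": 0, "ty": 1, "tz": -36, "wx": 0, "wy": 0, "wz": 0}
    - {"fingers": 1, "tx": 0, "ty": 1, "tz": -36, "wx": 0, "wy": 0, "wz": 0}

```text
time: 19.18
tcp_pos: [0.529, 0.2949, 0.1783]
tool_rot: [-0.04, 2.206, -2.208]
wrist_force: [-0.2, -0.5, -4.3]
finger_gap: 0.0098
```

```bash
python3 - <<'E'
from h import *
shot('side','s16',(110,190,310,340),4)
o=robot.observe();print(o['tcp_pos'],o['wrist_force'],o['finger_gap'])
E
```

```text
[0.52942397 0.29506861 0.17942335] [-1.10323895 -0.83065936 -4.58582936] 0.010394348014123238
```

View pics/s16.png

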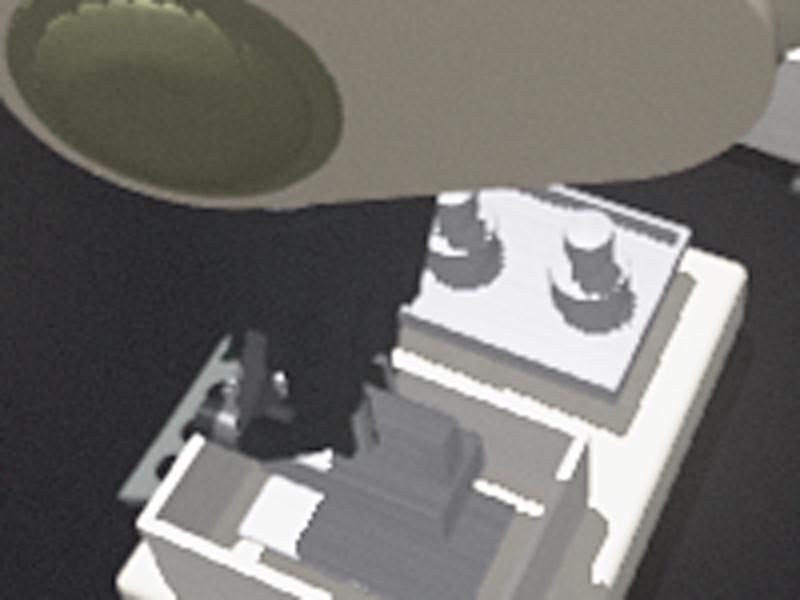

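>>> play_rows:
  deltas:
    - {"fingers": 1, "tx": 0, "ty": 0, "tz": -9, "wx": 0, "wy": 0, "wz": 0}
    - {"fingers": 1, "tx": 0, "ty": 0, "tz": -18, "wx": 0, "wy": 0, "wz": 0}
    - {"fingers": 1, "tx": 0, "ty": 0, "tz": -27, "wx": 0, "wy": 0, "wz": 0}
    - {"fingers": 1, "tx": 0, "ty": 0, "tz": -33, "wx": 0, "wy": 0, "wz": 0}
    - {"fingers": 1, "tx": 0, "ty": 0, "tz": -33, "wx": 0, "wy": 0, "wz": 0}

```text
time: 19.65
tcp_pos: [0.529, 0.2951, 0.1456]
tool_rot: [-0.04, 2.205, -2.207]
wrist_force: [0.3, -0.3, -5.0]
finger_gap: 0.0099
```

>>> play_rows:
  deltas:
    - {"fingers": 1, "tx": 0, "ty": 0, "tz": 0, "wx": 0, "wy": 0, "wz": 0}
    - {"fingers": 1, "tx": 0, "ty": 0, "tz": 0, "wx": 0, "wy": 0, "wz": 0}
    - {"fingers": 1, "tx": 0, "ty": 0, "tz": 0, "wx": 0, "wy": 0, "wz": 0}

```text
time: 19.9
tcp_pos: [0.5299, 0.2954, 0.1481]
tool_rot: [-0.035, 2.205, -2.204]
wrist_force: [0.3, 0.5, -5.1]
finger_gap: 0.0105
```

```bash
python3 - <<'E'
from h import *
from scipy.spatial.transform import Rotation as R
shot('side','s17',(110,220,270,340),5); shot('top','t17',(60,130,220,250),5)
o=robot.observe();print(o['tcp_pos'],o['wrist_force'],o['finger_gap'])
M=R.from_rotvec(o['tool_rot']).as_matrix(); print('jaw',np.degrees(np.arctan2(M[1,2],M[0,2])),M[:,1])
E
```

```text
[0.52983598 0.29538682 0.1479433 ] [-0.46731455 -0.71307963 -4.91959726] 0.010164979143433065
jaw -88.11450970919577 [ 7.75504416e-04  2.72979162e-04 -9.99999662e-01]
```

View pics/s17.png

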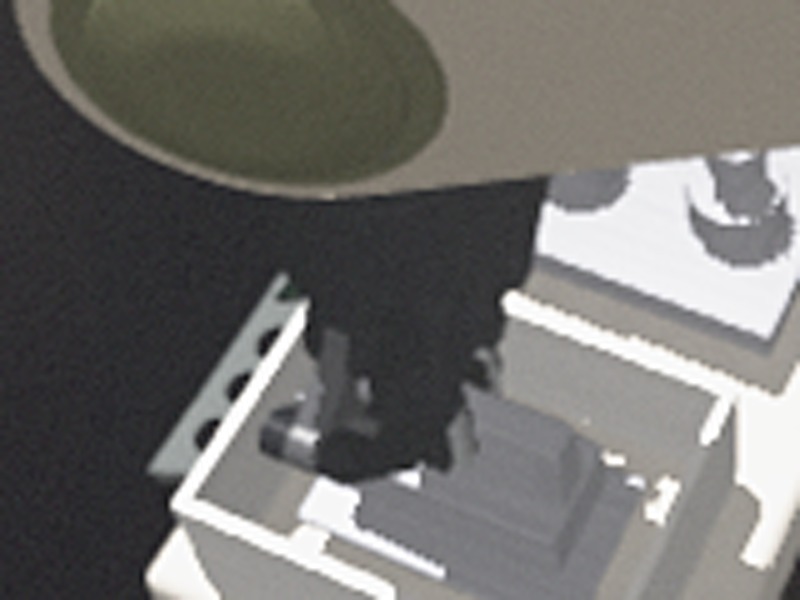

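View pics/t17.png

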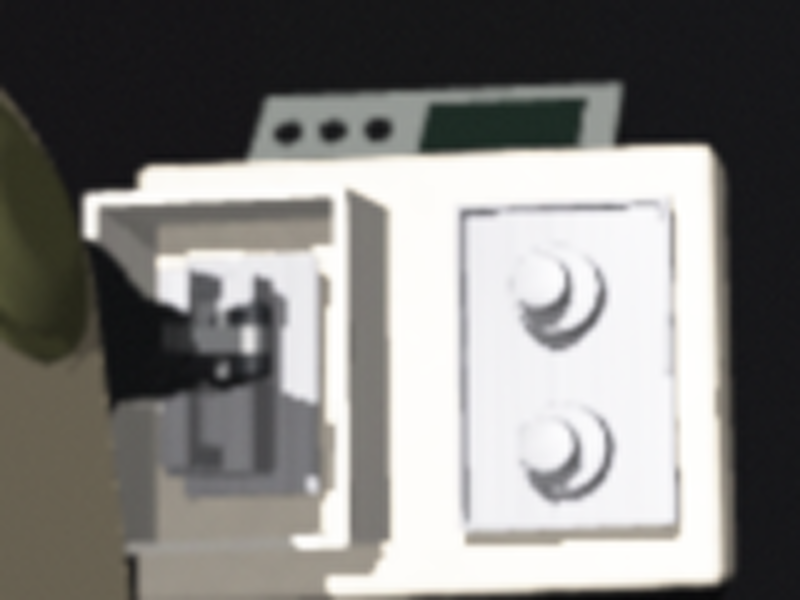

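```bash
python3 - <<'E'
from h import *
im=cv2.imread('pics/t17_full.png'); c=im[178:232,85:130].astype(float); c=np.clip((c-60)*1.6,0,255).astype(np.uint8)
cv2.imwrite('pics/t17z.png',cv2.resize(c,None,fx=11,fy=11,interpolation=cv2.INTER_CUBIC))
print(proj('side',[[.4907,.3120,.0895],[.4907,.3120,.0845]]), (proj('side',[[.4907,.3120,.0895]])-[110,220])*5)
E
```

```text
[[219.95712441 334.48405116]
 [220.18924063 335.89246643]] [[549.78562204 572.42025579]]
```

View pics/t17z.png

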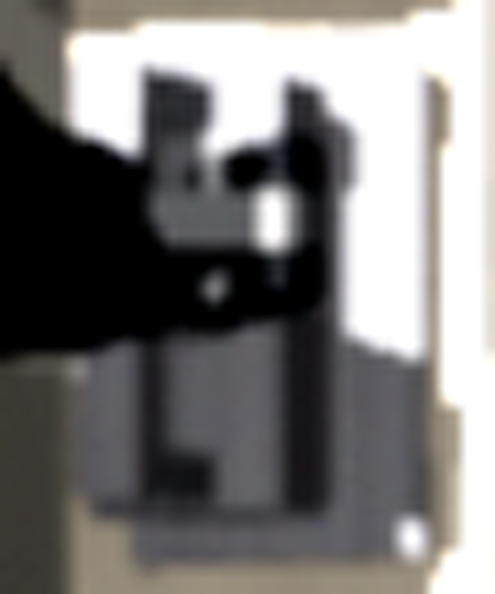

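```bash
python3 - <<'E'
from h import *
for p,z in (((288,90),.1135),((288,510),.1135),((328,515),.0895),((320,115),.0895),((145,70),.1455),((145,500),.1455),((425,70),.075),((425,555),.075),((135,555),.075)): print(p,np.round(plane('top',un(p,(85,178),11),z)*1000,1))
E
```

```text
(288, 90) [[565.6 279.  113.5]]
(288, 510) [[490.  276.7 113.5]]
(328, 515) [[489.6 278.7  89.5]]
(320, 115) [[563.9 282.3  89.5]]
(145, 70) [[565.3 291.3 145.5]]
(145, 500) [[491.1 288.8 145.5]]
(425, 70) [[574.  268.2  75. ]]
(425, 555) [[482.3 265.7  75. ]]
(135, 555) [[482.7 320.3  75. ]]
```

>>> play_rows:
  deltas:
    - {"fingers": 1, "tx": 0, "ty": -0.7, "tz": -1, "wx": 0, "wy": 0, "wz": 0}
    - {"fingers": 1, "tx": 0, "ty": -0.7, "tz": -2, "wx": 0, "wy": 0, "wz": 0}
    - {"fingers": 1, "tx": 0, "ty": -0.7, "tz": -2, "wx": 0, "wy": 0, "wz": 0}
    - {"fingers": 1, "tx": 0, "ty": -0.7, "tz": -2, "wx": 0, "wy": 0, "wz": 0}
    - {"fingers": 1, "tx": 0, "ty": -0.7, "tz": -2, "wx": 0, "wy": 0, "wz": 0}

```text
time: 20.42
tcp_pos: [0.5297, 0.2946, 0.1455]
tool_rot: [-0.036, 2.205, -2.205]
wrist_force: [-0.5, -0.0, -5.0]
finger_gap: 0.0102
```

>>> play_rows:
  deltas:
    - {"fingers": 1, "tx": 0, "ty": 0, "tz": 0, "wx": 0, "wy": 0, "wz": 0}
    - {"fingers": 1, "tx": 0, "ty": 0, "tz": 0, "wx": 0, "wy": 0, "wz": 0}
    - {"fingers": 1, "tx": 0, "ty": 0, "tz": 0, "wx": 0, "wy": 0, "wz": 0}
    - {"fingers": 1, "tx": 0, "ty": 0, "tz": 0, "wx": 0, "wy": 0, "wz": 0}
    - {"fingers": 1, "tx": 0, "ty": 0, "tz": 0, "wx": 0, "wy": 0, "wz": 0}

```text
time: 20.83
tcp_pos: [0.5297, 0.2946, 0.1455]
tool_rot: [-0.036, 2.205, -2.205]
wrist_force: [-0.1, -0.4, -3.8]
finger_gap: 0.0103
```

```bash
python3 - <<'E'
from h import *
shot('top','t18')
o=robot.observe();print(o['tcp_pos'],o['wrist_force'],o['finger_gap'],o['joint_vel'])
E
```

```text
[0.52969182 0.29462551 0.14552841] [-0.24275291 -0.31513744 -5.2114346 ] 0.010049206237051831 [ 3.03221899e-05  5.85606214e-04  7.49628174e-04 -2.93370488e-04
  1.13513402e-03 -7.69557273e-04]
```

View pics/t18.png

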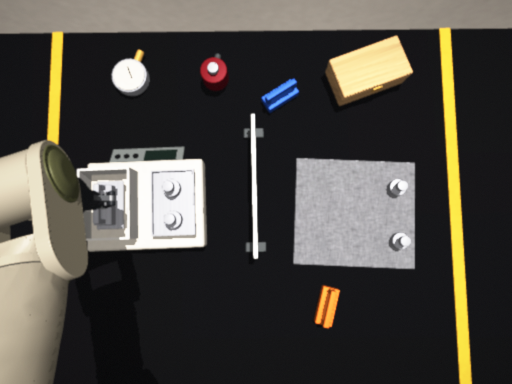

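The final top view shows two knobs upright in the tray at (172,188) and (172,220). The other two are still on the mat at (399,187) and (402,241), the bystanders haven't moved, and the bar is held over the pan at about (108,205). I'm handing the job in.

```bash
python3 - <<'E'
from plant import robot
print(robot.sign_off())
E
```

```text
the job is handed in; nothing more can be done
None
```

I set two knob weights upright in the tray and released them. I then lifted the bar weight by its handle, carried it over the screen and shield wall, and handed the job in with it still held over the shielded pan. The job was handed in at about 21 s on the robot's clock, and no verdict was reported.

**Last checks:**
- **Bar weight:** By camera, its centre is within about 2 mm of the pan's centre, and its long side is within about 1 degree of the pan's. By the arm's measured position, the underside is about 12 mm above the pan. It hung still at about 5 N, with no sign of touching the comparator.
- **Knob weights:** The two in the tray stand upright, about 64 mm apart. The other two are still in their places on the mat.
- **Surroundings:** The screen and bystanders show no movement in the final picture.

**Small disagreements:**
- **Mat height:** The heights only agreed once I allowed for a mat about 4 mm thick. Both knob placings confirmed this, because the weights touched the tray floor where that height predicts.
- **Pan position:** The different pan measurements varied by about 2–3 mm, which is inside the 8 mm allowance.

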